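# Pack bearings in the sample box, close the hasp and pin it

## Robot

A 6-joint arm with a two-finger parallel gripper is mounted at the origin on a cart in front of the work surface, level with it; the furniture and walls round the work are solid. World frame = base frame: x ahead of the robot, y to its left, z up, the work surface at z = 0. Lengths are in m, angles in rad, forces in N, time in s.
With the tool pointing down it reaches from about 0.4 to 0.925 m from the base axis. Payload 12.5 kg.
Tool frame: the origin (TCP) lies on the centre line of the jaws, within the pads' length; the fingertips stand 14 mm ahead of it and the grasp point (between the pads) lies 5 mm behind it (ctrl.tip_extent is the distance from the TCP to the fingertips, in m); z points along the fingers, y is the direction in which the jaws open and shut (so a half turn about z gives the same grasp; the last joint's range is limited). The gripper opens to 95 mm and grips with 3 to 60 N. Pads are 20 mm wide; open, the fingers measure 119 mm over their backs; the gripper's body (75 mm by 180 mm) begins 59 mm behind the grasp point.
Start: joints at [1.023, 0.491, 1.559, -0, 1.092, -0.106], TCP at [0.267, 0.565, 0.229] pointing down, gripper open.
Joint ranges: [-3.1, 3.1], [-0.84, 2.19], [0.05, 2.79], [-1.13, 4.28], [0.06, 2.93], [-2.69, 2.69]. Speed limits (rad/s): [2.22, 2.22, 2.79, 3.14, 3.14, 3.14].

## Interface

Orientations are given as a rotation vector (axis times angle).
In Python, from cell import ctrl gives the robot as it stands.
- The arm moves only by the tool arm_command, never from a script. Its arguments are lists of equal length, an entry for each row: "hand": the closure, from 0 (fully open) to 1 (shut); "xyz": the shift along the tool's x, y, z in cm, a list of three; "rotation": the turn, a rotation vector about the tool's x, y, z in degrees, a list of three. A call has 1 to 20 rows; each row shifts and turns the commanded pose from where the row before left it, along the tool's axes as they then stand; what a row does not reach is not made up. A row lasts 1/10 s, in which the tool goes at most 50 mm and 8.59 degrees, less where a joint would pass 70% of its speed; a pose out of reach is approached as far as the arm can. A call with a gripper value outside its range is refused whole. The fingers move at their own pace and stop on an object; "newtons" is the grip in N (left out, the last holds). Time passes only in rows, so rows that do not move let the fingers close. It gives the time, the measured TCP pose, the force and the opening at its end, in the units of the state.
- ctrl.get_obs(): the state, without advancing time (a new reading comes with each control period).
- ctrl.camera(name): name is "scene" or "top" or "wrist"; returns the picture (384x512x3 uint8, red, green, blue); there is no depth.
- ctrl.calibration(name): a dict with "fx", "fy", "cx", "cy" (pixels), "distortion" ([k1, k2, p1, p2, k3] as OpenCV has them; the pictures are not rectified), "rvec" (rotation vector, rad) and "tvec" (3), from world to camera coordinates, as OpenCV has them; the wrist camera has in their place "tool_from_camera" (4x4, takes a point from camera to tool coordinates, whose origin is the TCP and whose axes are the flange's). Camera axes: x right, y down, z forward; pixel columns grow to the right and rows downward; lengths in m; the calibration is good to about 2 mm. A picture is of the moment at which its call begins: read the wrist's pose just before it. calibration takes no time and is no camera call.
- ctrl.sign_off(): hands the job in, once; it reports no verdict.
Trained networks look in the newest picture that a camera, given by its name, has taken for a name from the list of things; names that differ only in an ending like _2 or _b are one class to them, and where a whole thing is asked for, a point or a joint stands for the part that bears it (a point fixed in the world has none). Each returns a list of dicts, best first, with "conf" (0 to 1); they miss things now and then, are a little off and sometimes report something else, mostly with a low value. They report only what shows in the picture. A call takes as long as a camera call.
- ctrl.look_for(camera, label): "extent" ([left, top, right, bottom] in pixels, round what is visible of it).
- ctrl.place_of(camera, label): "uv" ([column, row] in pixels: a listed point, or the origin of a listed thing).
The state is a dict: "t": time; "qpos": joint angles; "joint_vel": joint speeds; "joint_efforts": joint torques, N m; "eef_pos": TCP position; "tcp_rot": TCP orientation; "wrist_force": force on the tool from outside, world axes, zero at the start; "wrist_torque": the same for the moment, N m; "finger_gap": opening from 0.0 (shut) to 1.0 (fully open).
Only numpy, scipy, OpenCV 4.12 (cv2) and the standard library are available. Lean on these libraries where they do the work, as an engineer would, in place of code of your own. Each camera call takes 0.05 s, during which the arm holds its last target.

## Task

Pack the loose bearings that lie on the bench for dispatch: take the marker that was left inside the sample box out and lay it on the bench beside the box, and lay every bearing flat on the box floor, none on top of another. Only then shut the lid, swing the hasp down over its staple and push the locking pin through the staple's loop from either side until its handle comes up against the side of the hasp. Leave the micrometer and the screwdriver where they are.

Things in the scene. Friction and masses are not known exactly. Their poses are not given: they have to be found in the camera images.
- sample_box: Open grey metal box fixed to the bench; lid hinged at its far side, flat ledge in front. Origin: under the compartment's centre, z = 0; x from ledge to lid hinge, y along the box, z up. Compartment outer 130 (x) x 202 (y), inner 118 x 190 mm, walls 6 mm thick, 50 mm high, floor 6 mm above the bench. Ledge: x = -65 to -155 mm, full width, top at z = 54 mm.
- lid (a joint): Lid angle: 0 shut, starts about 1.7 (just past upright, leaning back), stop 1.9. Plate 130 x 202 x 8 mm; hinge axis along the box's y at box x = +69, z = 54 mm, free edge 134 mm from it. Shut, its top is at z = 58 mm, level with the lowered hasp. Friction holds it where it is left (0.2 N m); it can be pushed over from behind and pressed down.
- lid_edge (a point): Middle of the free (front) edge of the lid, on its outer face.
- hasp (a joint): Hasp angle: 0 flat on the ledge over the staple, starts about 2.1 (leaning back over the lid's outer face), stop 2.4. Steel plate 40 wide (y), 4 thick, 80 mm long from its hinge axis at the lid's free edge (lid shut: box x = -70, z = 54 mm, along y). Slot for the staple 19 to 56 mm from the axis, plain beyond. Light friction holds it (0.03 N m).
- hasp_tip (a point): Middle of the free end of the hasp, 80 mm from its hinge axis.
- staple_eye (a point): Where the inserted pin's axis belongs, in the loop of the staple on the ledge: box x = -106, y = 0, z = 62 mm. The staple is an upside-down U of 5 mm bar, legs 21 mm apart along x: the loop opens along the box's y, 16 mm wide and 16 mm high above the lowered hasp's top (z = 58 mm); staple top at z = 79 mm. Axes as the box's.
- locking_pin: Loose locking pin, 93 mm long. Origin on its axis, mid-handle (dark, square, 45 long, 16 x 16 mm); x points to the tip; round steel shank 8 mm thick from x = 22.5 to 70.5 mm. It lies level on the bench, axis 8 mm up. In place the handle rests on the ledge beside the hasp and the shank on the hasp (axis at z = 62 mm).
- pin_neck (a point): Point on the pin's axis at x = 44.5 mm; it coincides with staple_eye when the pin is home (2 mm before the handle touches the hasp's side). Axes as the pin's.
- marker: Marker pen, about 16 mm thick and 137 mm long, lying in the box at the start. Origin: under its middle; its length runs along its y.
- bearing_1_mid (a point): Centre of a steel ball bearing, 29 mm across and 10 mm high, lying flat on the bench; z is its axis (three to five of the five are present). Flat in the box its centre is 11 mm above the bench.
- bearing_2_mid (a point): Centre of a steel ball bearing, 29 mm across and 10 mm high, lying flat on the bench; z is its axis (three to five of the five are present). Flat in the box its centre is 11 mm above the bench.
- bearing_3_mid (a point): Centre of a steel ball bearing, 29 mm across and 10 mm high, lying flat on the bench; z is its axis (three to five of the five are present). Flat in the box its centre is 11 mm above the bench.
- bearing_4_mid (a point): Centre of a steel ball bearing, 29 mm across and 10 mm high, lying flat on the bench; z is its axis (three to five of the five are present). Flat in the box its centre is 11 mm above the bench.
- bearing_5_mid (a point): Centre of a steel ball bearing, 29 mm across and 10 mm high, lying flat on the bench; z is its axis (three to five of the five are present). Flat in the box its centre is 11 mm above the bench.
- micrometer: Micrometer, 61 x 130 x 16 mm, on the bench to the left: a bystander.
- screwdriver: Screwdriver, 209 mm long, on the bench to the left: a bystander.

How it is judged:
On the way, in this order (a step that is already met when the one before it is completed fails the run):
1. the marker lies on the bench outside the box and every bearing lies flat on the box floor, lid still open (x of bearing_1_mid in the frame of sample_box between -0.06 and 0.06 m and y of bearing_1_mid in the frame of sample_box between -0.096 and 0.096 m and z of bearing_1_mid in the frame of sample_box between 0 and 0.0155 m and x of bearing_2_mid in the frame of sample_box between -0.06 and 0.06 m and y of bearing_2_mid in the frame of sample_box between -0.096 and 0.096 m and z of bearing_2_mid in the frame of sample_box between 0 and 0.0155 m and x of bearing_3_mid in the frame of sample_box between -0.06 and 0.06 m and y of bearing_3_mid in the frame of sample_box between -0.096 and 0.096 m and z of bearing_3_mid in the frame of sample_box between 0 and 0.0155 m and x of bearing_4_mid in the frame of sample_box between -0.06 and 0.06 m and y of bearing_4_mid in the frame of sample_box between -0.096 and 0.096 m and z of bearing_4_mid in the frame of sample_box between 0 and 0.0155 m and x of bearing_5_mid in the frame of sample_box between -0.06 and 0.06 m and y of bearing_5_mid in the frame of sample_box between -0.096 and 0.096 m and z of bearing_5_mid in the frame of sample_box between 0 and 0.0155 m and horizontal distance between marker and sample_box above 0.13 m and height (world z) of marker between -0.01 and 0.015 m and linear speed of marker below 0.05 m/s and value of joint lid above 1 rad), for 0.2 s.
2. the lid is shut (value of joint lid below 0.05 rad), for 0.2 s.
3. the hasp is down over the staple, lid shut (value of joint lid below 0.05 rad and value of joint hasp below 0.1 rad), for 0.2 s.
4. the pin is through the loop, its handle against the hasp (all of step 3 and distance between pin_neck and staple_eye below 0.011 m and angle between the x axis of locking_pin and the y axis of sample_box, either way round below 0.25 rad), for 0.2 s.
At the end, for the whole second after the job is handed in: Marker on the bench over 130 mm from the box centre; each bearing flat in the box (centre under 15.5 mm high); lid within 0.05 rad of shut, hasp within 0.1 rad of flat; pin at rest through the loop, pin_neck within 11 mm of staple_eye, along the box's y within 0.25 rad (all of step 4 and x of bearing_1_mid in the frame of sample_box between -0.06 and 0.06 m and y of bearing_1_mid in the frame of sample_box between -0.096 and 0.096 m and z of bearing_1_mid in the frame of sample_box between 0 and 0.0155 m and x of bearing_2_mid in the frame of sample_box between -0.06 and 0.06 m and y of bearing_2_mid in the frame of sample_box between -0.096 and 0.096 m and z of bearing_2_mid in the frame of sample_box between 0 and 0.0155 m and x of bearing_3_mid in the frame of sample_box between -0.06 and 0.06 m and y of bearing_3_mid in the frame of sample_box between -0.096 and 0.096 m and z of bearing_3_mid in the frame of sample_box between 0 and 0.0155 m and x of bearing_4_mid in the frame of sample_box between -0.06 and 0.06 m and y of bearing_4_mid in the frame of sample_box between -0.096 and 0.096 m and z of bearing_4_mid in the frame of sample_box between 0 and 0.0155 m and x of bearing_5_mid in the frame of sample_box between -0.06 and 0.06 m and y of bearing_5_mid in the frame of sample_box between -0.096 and 0.096 m and z of bearing_5_mid in the frame of sample_box between 0 and 0.0155 m and horizontal distance between marker and sample_box above 0.13 m and height (world z) of marker between -0.01 and 0.015 m and linear speed of marker below 0.05 m/s and linear speed of locking_pin below 0.02 m/s); the robot touches nothing.
It fails at once if the micrometer is moved by more than 30 mm (distance of micrometer from where it was at the start of the episode above 0.03 m).
It fails at once if the screwdriver is moved by more than 30 mm (distance of screwdriver from where it was at the start of the episode above 0.03 m).
Of bearing_1, bearing_2, bearing_3, bearing_4, bearing_5 only 3 to 5 are there at a start; the rules pass over those that are not, and their reading is None.
At some moment in a run one of bearing_1, bearing_2, bearing_3, bearing_4, bearing_5, locking_pin may be knocked a few centimetres aside while the robot is not near it.
Once in a run the grip may slacken for a moment while it holds something.
It also fails if it takes over 208 s, if anything falls off the work surface, if the arm or the gripper's body presses on something with over 40 N, if the wrist force passes 120 N, or if a joint passes its speed limit or range.

## Working session

There is one attempt and no reset: what is moved stays moved. The work goes in short steps, Python scripts to look and compute and a tool call to move; the robot and the scene stay as the last step left them, time stands still between calls to the robot, and variables do not carry over. Pictures are saved under pics/ and viewed, and the job is handed in when it is done.

Besides the shell and the picture viewer there is one more tool, called after "Emit:" as name(argument=value, ...) on one line, values as JSON. arm_command: Moves the arm, as the interface text tells. Its arguments: {"type":"object","properties":{"hand":{"type":"array"},"xyz":{"type":"array"},"rotation":{"type":"array"},"newtons":{"type":"number"}},"required":["hand","xyz","rotation"]}

```bash
mkdir -p pics; ls
cat > h.py <<'E'
import numpy as np,cv2
from cell import ctrl
from scipy.spatial.transform import Rotation as R
def pic(cam,name):
    im=ctrl.camera(cam); cv2.imwrite(f'pics/{name}.png',im[:,:,::-1]); return im
def ray(cam,uv,obs=None):
    c=ctrl.calibration(cam)
    K=np.array([[c['fx'],0,c['cx']],[0,c['fy'],c['cy']],[0,0,1.]])
    p=cv2.undistortPoints(np.array([[uv]],float),K,np.array(c['distortion'],float))[0,0]
    d=np.array([p[0],p[1],1.])
    if cam=='wrist':
        o=obs or ctrl.get_obs()
        T=np.eye(4);T[:3,:3]=R.from_rotvec(o['tcp_rot']).as_matrix();T[:3,3]=o['eef_pos']
        M=T@np.array(c['tool_from_camera']); return M[:3,3],M[:3,:3]@d
    Rm=R.from_rotvec(np.array(c['rvec']).ravel()).as_matrix();t=np.array(c['tvec']).ravel()
    return -Rm.T@t,Rm.T@d
def at(cam,uv,z,obs=None):
    o,d=ray(cam,uv,obs); return o+d*(z-o[2])/d[2]
def tri(uv1,uv2,c1='scene',c2='top'):
    o1,d1=ray(c1,uv1);o2,d2=ray(c2,uv2)
    s=np.linalg.lstsq(np.c_[d1,-d2],o2-o1,rcond=None)[0]
    a=o1+d1*s[0];b=o2+d2*s[1];return (a+b)/2,np.linalg.norm(a-b)
def proj(cam,P,obs=None):
    c=ctrl.calibration(cam)
    K=np.array([[c['fx'],0,c['cx']],[0,c['fy'],c['cy']],[0,0,1.]])
    P=np.atleast_2d(np.array(P,float))
    if cam=='wrist':
        o=obs or ctrl.get_obs()
        T=np.eye(4);T[:3,:3]=R.from_rotvec(o['tcp_rot']).as_matrix();T[:3,3]=o['eef_pos']
        M=np.linalg.inv(T@np.array(c['tool_from_camera']));rv=cv2.Rodrigues(M[:3,:3])[0];t=M[:3,3]
    else: rv=np.array(c['rvec'],float);t=np.array(c['tvec'],float)
    return cv2.projectPoints(P,rv,t,K,np.array(c['distortion'],float))[0][:,0]
E
python3 - <<'E'
from h import *
np.set_printoptions(precision=4,suppress=True)
o=ctrl.get_obs();print(o)
for c in('scene','top','wrist'):
    pic(c,c+'0')
    for l in ('bearing_1_mid','marker','locking_pin','pin_neck','sample_box','staple_eye','lid_edge','hasp_tip','micrometer','screwdriver'):
        print(c,l,[(np.round(x['uv']),round(x['conf'],2)) for x in ctrl.place_of(c,l)])
E
```

```text
pics
{'t': 0.0, 'qpos': array([ 1.0234,  0.4916,  1.5595,  0.    ,  1.0917, -0.1056]), 'joint_vel': array([ 0.0001, -0.0006,  0.0013,  0.0008, -0.0008, -0.0003]), 'joint_efforts': array([ -0.0025, -61.2645, -25.8176,   0.0691,   0.0484,  -0.0001]), 'eef_pos': array([0.2671, 0.5648, 0.228 ]), 'tcp_rot': array([-0.6883, -3.0649,  0.0017]), 'wrist_force': array([ 0.6666, -0.5177, -0.1184]), 'wrist_torque': array([-0.0488, -0.0656, -0.0223]), 'finger_gap': 1.0001901457900946}
scene bearing_1_mid []
scene marker [(array([349., 263.]), 0.65), (array([277., 204.]), 0.49)]
scene locking_pin [(array([189., 185.]), 0.67)]
scene pin_neck []
scene sample_box [(array([276., 204.]), 0.83)]
scene staple_eye [(array([260., 202.]), 0.74)]
scene lid_edge [(array([291., 147.]), 0.73), (array([180., 188.]), 0.59)]
scene hasp_tip []
scene micrometer [(array([160., 208.]), 0.54)]
scene screwdriver [(array([192., 186.]), 0.58)]
top bearing_1_mid []
top marker [(array([266., 171.]), 0.53), (array([342., 163.]), 0.17)]
top locking_pin [(array([152., 186.]), 0.49)]
top pin_neck [(array([148., 201.]), 0.46)]
top sample_box [(array([269., 176.]), 0.66)]
top staple_eye [(array([267., 207.]), 0.55)]
top lid_edge [(array([269., 123.]), 0.78)]
top hasp_tip [(array([271., 107.]), 0.75)]
top micrometer [(array([157., 246.]), 0.8)]
top screwdriver [(array([121., 263.]), 0.59)]
wrist bearing_1_mid []
wrist marker []
wrist locking_pin []
wrist pin_neck []
wrist sample_box []
wrist staple_eye []
wrist lid_edge []
wrist hasp_tip []
wrist micrometer []
wrist screwdriver []
```

Run:
```python
import cv2
for c in('scene0','top0','wrist0'):
    im=cv2.imread(f'pics/{c}.png'); cv2.imwrite(f'pics/{c}_b.png',cv2.resize(im,(800,600),interpolation=cv2.INTER_CUBIC))
```

```text
(no output)
```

View pics/scene0_b.png

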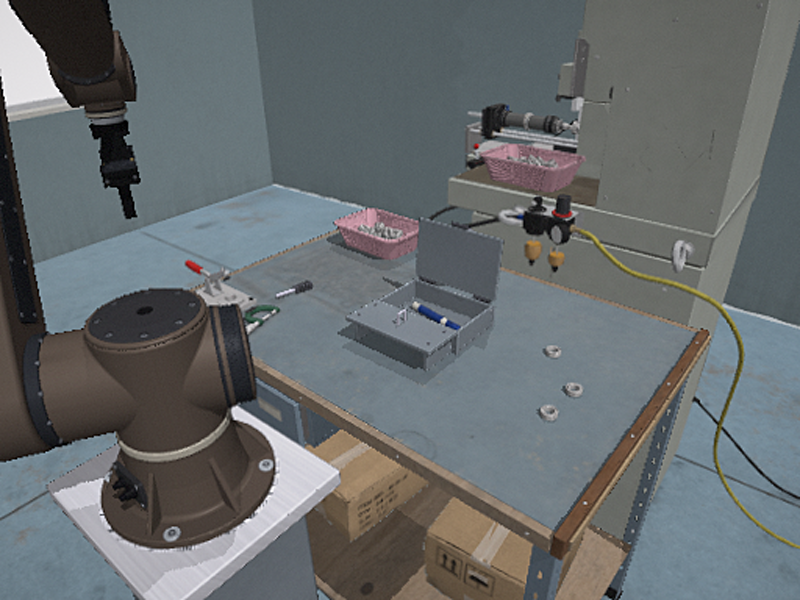

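View pics/top0_b.png

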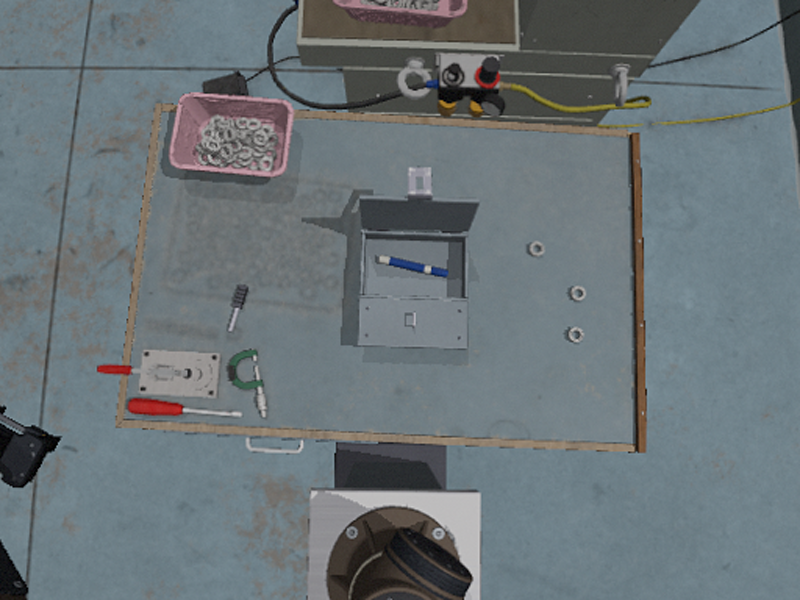

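View pics/wrist0.png

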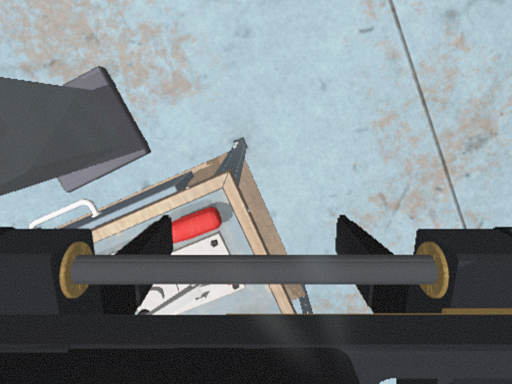

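Scene: the box is in the middle with its lid up, and the blue marker is in it. Three bearings lie on the right, at top (343,159), (370,188) and (368,214). The pin is at top (152,190), with the micrometer and screwdriver at lower left. Next I'll zoom in to measure.

Run:
```python
from h import *
np.set_printoptions(precision=4,suppress=True)
im=cv2.imread('pics/top0.png')
a=cv2.resize(im[100:230,215:315],None,fx=4,fy=4,interpolation=cv2.INTER_CUBIC)
b=cv2.resize(im[145:225,330:385],None,fx=5,fy=5,interpolation=cv2.INTER_CUBIC)
c=cv2.resize(im[170:220,130:170],None,fx=5,fy=5,interpolation=cv2.INTER_CUBIC)
H=560;out=np.zeros((H,400+275+210,3),np.uint8)
out[:520,:400]=a;out[:400,400:675]=b;out[:250,680:880]=c
cv2.imwrite('pics/z.png',out[:,:])
for uv in ((343,158.7),(369.9,187.5),(368,214.4)): print('b',at('top',uv,.01))
for uv in ((266,171),): print('marker',at('top',uv,.014))
print('pin',at('top',(152,186),.008),at('scene',(189,185),.008))
print('box', at('top',(269,176),0),at('scene',(276,204),0))
print('staple',tri((260,202),(267,207)))
print('lidedge',tri((291,147),(269,123)))
# front ledge corners top z=.054
for uv in ((230,220.5),(299,223)): print('corner',at('top',uv,.054))
```

```text
b [ 0.6182 -0.2704  0.01  ]
b [ 0.5297 -0.3519  0.01  ]
b [ 0.4468 -0.3434  0.01  ]
marker [ 0.5729 -0.0324  0.014 ]
pin [0.5204 0.3116 0.008 ] [0.4919 0.3114 0.008 ]
box [ 0.5605 -0.0425  0.    ] [ 0.5834 -0.011   0.    ]
staple (array([ 0.4589, -0.0365,  0.0737]), np.float64(0.008584203012899702))
lidedge (array([ 0.6582, -0.0233,  0.1826]), np.float64(0.01693587370337489))
corner [0.4173 0.0708 0.054 ]
corner [ 0.4139 -0.1268  0.054 ]
```

View pics/z.png

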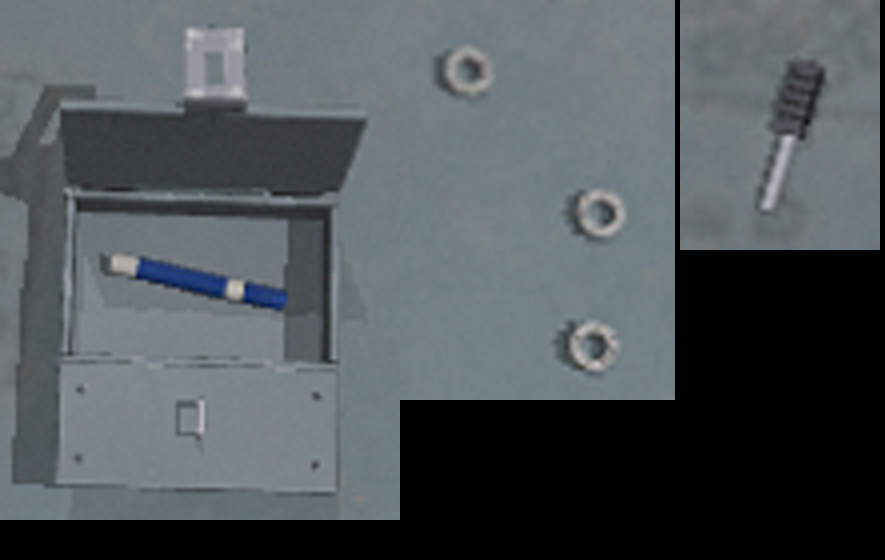

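Emit:
arm_command(hand=[0, 0, 0, 0, 0, 0, 0, 0, 0, 0, 0, 0, 0, 0, 0, 0, 0, 0, 0], xyz=[[0, 0, 0], [0, 0, 0], [0, 0, 0], [-1.8, -4.2, -1], [-1.8, -4.2, -1], [-1.8, -4.2, -1], [-1.8, -4.2, -1], [-1.8, -4.2, -1], [-1.8, -4.2, -1], [-1.8, -4.2, -1], [-1.8, -4.2, -1], [-1.8, -4.2, -1], [-1.8, -4.2, -1], [-1.8, -4.2, -1], [-1.8, -4.2, -1], [-1.8, -4.2, -1], [-1.8, -4.2, -1], [0, 0, 0], [0, 0, 0]], rotation=[[0, 0, -8.4], [0, 0, -8.4], [0, 0, -8.5], [0, 0, 0], [0, 0, 0], [0, 0, 0], [0, 0, 0], [0, 0, 0], [0, 0, 0], [0, 0, 0], [0, 0, 0], [0, 0, 0], [0, 0, 0], [0, 0, 0], [0, 0, 0], [0, 0, 0], [0, 0, 0], [0, 0, 0], [0, 0, 0]], newtons=25)

```text
t: 3.55
eef_pos: [0.5191, -0.0238, 0.3684]
tcp_rot: [-0.004, -3.141, -0.001]
wrist_force: [-0.4, 0.8, 1.4]
finger_gap: 1.001
```

Run:
```python
from h import *
np.set_printoptions(precision=4,suppress=True)
o=ctrl.get_obs();print(o['t'],o['eef_pos'],o['tcp_rot'],o['finger_gap'])
pic('wrist','w1');print(ctrl.calibration('wrist'))
for l in ('marker','sample_box','staple_eye'):
    print(l,[(x['uv'],x['conf'],at('wrist',x['uv'],{'marker':.006,'sample_box':0,'staple_eye':.062}[l])) for x in ctrl.place_of('wrist',l)])
```

```text
3.55 [ 0.5191 -0.0238  0.3684] [-0.0037 -3.1412 -0.0005] 1.0006308057730025
{'fx': 311.9679588631672, 'fy': 311.9679588631672, 'cx': 253.75365524859504, 'cy': 191.11370774438302, 'distortion': array([-0.0018,  0.    ,  0.    ,  0.    ,  0.    ]), 'tool_from_camera': array([[-0.0003, -0.97  , -0.243 ,  0.0681],
       [ 1.    , -0.0004,  0.0004,  0.0008],
       [-0.0005, -0.243 ,  0.97  , -0.1569],
       [ 0.    ,  0.    ,  0.    ,  1.    ]])}
marker [([252.2, 187.3], 0.92, array([ 0.5737, -0.0238,  0.006 ])), ([470.1, 122.1], 0.42, array([0.4647, 0.3311, 0.006 ]))]
sample_box [([256.2, 186.1], 0.93, array([ 0.573 , -0.0166,  0.    ]))]
staple_eye [([255.6, 122.0], 0.98, array([ 0.4632, -0.0182,  0.062 ]))]
```

View pics/w1.png

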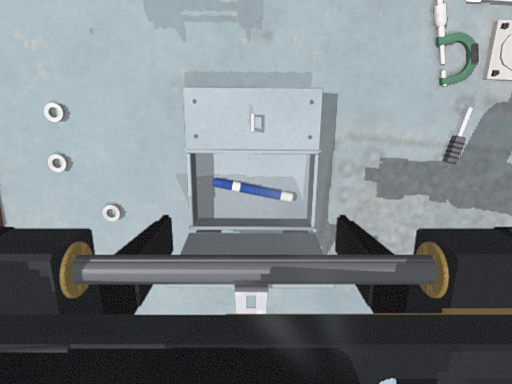

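The wrist view shows the box with the marker inside, the three bearings at (54,112), (59,163) and (112,213), and the pin at (457,135). I'll fit the box pose and the other positions from this.

Run:
```python
import cv2,numpy as np
im=cv2.imread('pics/w1.png')
cv2.imwrite('pics/z1.png',cv2.resize(im[75:240,170:340],None,fx=4,fy=3.6,interpolation=cv2.INTER_CUBIC))
out=np.zeros((560,800,3),np.uint8)
out[:560,:400]=cv2.resize(im[90:230,30:130],None,fx=4,fy=4,interpolation=cv2.INTER_CUBIC)
out[:400,420:740]=cv2.resize(im[95:175,425:489],None,fx=5,fy=5,interpolation=cv2.INTER_CUBIC)
cv2.imwrite('pics/z2.png',out)
```

```text
(no output)
```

View pics/z1.png

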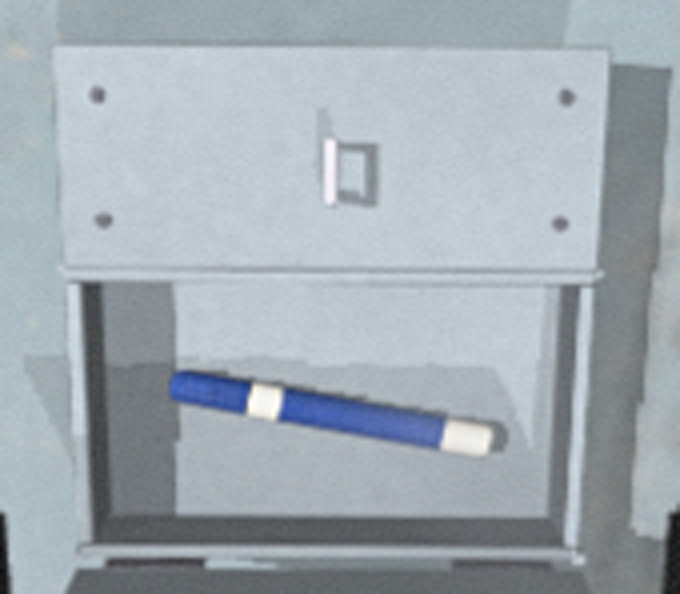

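View pics/z2.png

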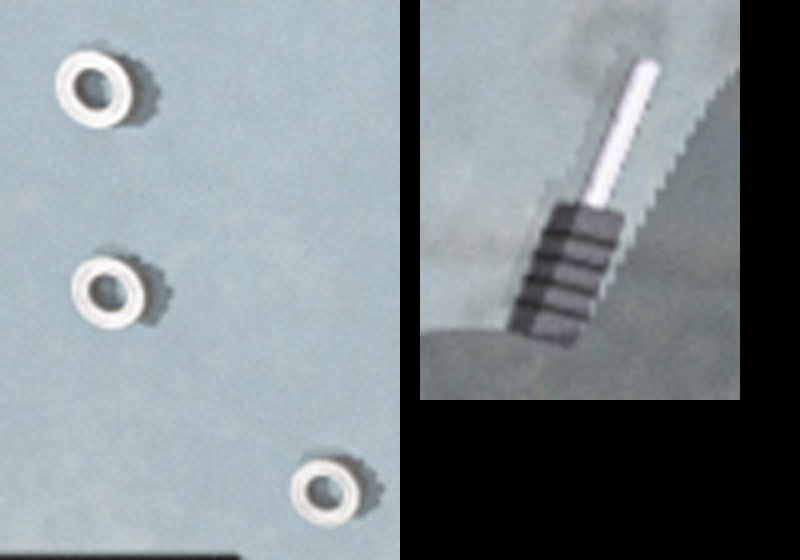

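Run:
```python
from h import *
from scipy.optimize import least_squares
np.set_printoptions(precision=4,suppress=True)
o=ctrl.get_obs()
z1=lambda U,V:((U+.5)/4-.5+170,(V+.5)/3.6-.5+75)
P=[(-.155,-.101,.054),(-.155,.101,.054),(-.106,0,.054)]
Q=[z1(54,46),z1(609,48),z1(350,174)]
Q[2]=z1(364,174)
f=lambda p:(proj('wrist',[(p[0]+np.cos(p[2])*a-np.sin(p[2])*b,p[1]+np.sin(p[2])*a+np.cos(p[2])*b,c) for a,b,c in P],o)-np.array(Q))[:3].ravel()
r=least_squares(f,[.57,-.025,0]);print('box',r.x,r.fun)
for a in ((54,46),(609,48)): print(at('wrist',z1(*a),.054,o))
print('marker ends',at('wrist',z1(170,386),.014,o),at('wrist',z1(500,438),.014,o))
b=lambda U,V:((U+.5)/4-.5+30,(V+.5)/4-.5+90)
for q in ((95,89),(108,292),(326,491)): print('bear',at('wrist',b(*q),.01,o))
c=lambda U,V:((U-420+.5)/5-.5+425,(V+.5)/5-.5+95)
print('pin tip',at('wrist',c(650,64),.010,o),'handle butt top',at('wrist',c(560,335),.016,o),'handle front',at('wrist',c(597,215),.016,o))
```

```text
box [ 0.5704 -0.0173  0.0116] [ 1.7662  1.2335  3.3669 -0.8857 -5.2671 -0.2779]
[ 0.4149 -0.1226  0.054 ]
[0.4155 0.0771 0.054 ]
marker ends [ 0.5627 -0.0906  0.014 ] [0.5877 0.0486 0.014 ]
bear [ 0.449  -0.3419  0.01  ]
bear [ 0.5309 -0.3492  0.01  ]
bear [ 0.6178 -0.2679  0.01  ]
pin tip [0.4414 0.3257 0.01  ] handle butt top [0.5278 0.3066 0.016 ] handle front [0.4887 0.3125 0.016 ]
```

Run:
```python
from h import *
from scipy.optimize import least_squares
np.set_printoptions(precision=4,suppress=True)
o=ctrl.get_obs()
z1=lambda U,V:((U+.5)/4-.5+170,(V+.5)/3.6-.5+75)
P=[(-.155,-.101,.054),(-.155,.101,.054),(-.106,0,.079),(-.118,0,.079)]
Q=[z1(54,46),z1(609,48),z1(330,173),z1(330,140)]
P=P[:3];Q=Q[:3]
f=lambda p:(proj('wrist',[(p[0]+np.cos(p[2])*a-np.sin(p[2])*b,p[1]+np.sin(p[2])*a+np.cos(p[2])*b,c) for a,b,c in P],o)-np.array(Q)).ravel()
r=least_squares(f,[.57,-.025,0]);print('box',r.x,r.fun)
print(at('wrist',z1(330,173),.079,o))
```

```text
box [ 0.5701 -0.0233 -0.0033] [-0.8958 -0.1284  0.7401 -0.0588  0.1522  0.2715]
[ 0.4637 -0.0232  0.079 ]
```

Emit:
arm_command(hand=[0.37, 0.37, 0.37, 0.37, 0.37, 0.37, 0.37, 0.37, 0.37, 0.37, 0.37, 0.37, 0.37], xyz=[[-1.5, 0, 4.2], [-1.5, 0, 4.2], [-1.5, 0, 4.2], [-1.5, 0, 4.2], [-1.5, 0, 4.2], [-1.5, 0, 0], [-1.5, 0, 0], [-0.7, 0, 0], [-0.7, 0, 0], [-0.5, 0, 0], [-0.5, 0, 0], [-0.4, 0, 0], [0, 0, 0]], rotation=[[0, 0, 0], [0, 0, 0], [0, 0, 0], [0, 0, 0], [0, 0, 0], [0, 0, 0], [0, 0, 0], [0, 0, 0], [0, 0, 0], [0, 0, 0], [0, 0, 0], [0, 0, 0], [0, 0, 0]])

```text
t: 5.05
eef_pos: [0.6525, -0.0231, 0.1588]
tcp_rot: [0.0, 3.141, 0.0]
wrist_force: [-1.0, -0.2, 0.1]
finger_gap: 0.63
```

Emit:
arm_command(hand=[0.37, 0.37, 0.37, 0.37, 0.37, 0.37, 0.37], xyz=[[2.5, 0, 0], [2.45, 0, 0], [0, 0, 4], [0, 0, 4], [0, 0, 3], [0, 0, 2.1], [0, 0, 0]], rotation=[[0, 0, 0], [0, 0, 0], [0, 0, 0], [0, 0, 0], [0, 0, 0], [0, 0, 0], [0, 0, 0]])

```text
t: 5.75
eef_pos: [0.6016, -0.023, 0.0255]
tcp_rot: [-0.001, -3.138, -0.001]
wrist_force: [0.0, 0.4, 0.2]
finger_gap: 0.63
```

Run:
```python
from h import *
o=ctrl.get_obs();print(o['eef_pos'],o['wrist_force'])
im=pic('wrist','w2')
```

```text
[ 0.60164658 -0.02303495  0.02548149] [0.04760197 0.43535539 0.23053929]
```

View pics/w2.png

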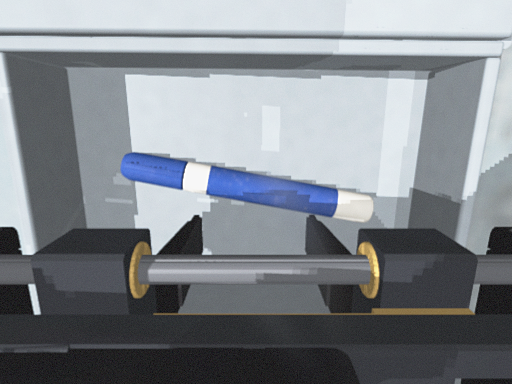

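Both fingers are behind the marker (towards the hinge). I'll drag it towards the ledge.

Emit:
arm_command(hand=[0.37, 0.37, 0.37, 0.37, 0.37, 0.37, 0.37, 0.37, 0.37, 0.37, 0.37, 0.37, 0.37, 0.37], xyz=[[0.5, 0, 0], [0.5, 0, 0], [0.5, 0, 0], [0.5, 0, 0], [0.5, 0, 0], [0.5, 0, 0], [0.5, 0, 0], [0.5, 0, 0], [-0.5, 0, 0], [0, 0, -3], [0, 0, -4], [0, 0, -4], [0, 0, -4], [0, 0, 0]], rotation=[[0, 0, 0], [0, 0, 0], [0, 0, 0], [0, 0, 0], [0, 0, 0], [0, 0, 0], [0, 0, 0], [0, 0, 0], [0, 0, 0], [0, 0, 0], [0, 0, 0], [0, 0, 0], [0, 0, 0], [0, 0, 0]])

```text
t: 7.2
eef_pos: [0.5699, -0.0233, 0.1827]
tcp_rot: [0.0, 3.133, -0.002]
wrist_force: [0.2, 0.6, 0.3]
finger_gap: 0.633
```

Run:
```python
from h import *
o=ctrl.get_obs();print(o['eef_pos'],o['wrist_force'],o['qpos'])
im=pic('wrist','w3')
hsv=cv2.cvtColor(im,cv2.COLOR_RGB2HSV)
print([(x['uv'],x['conf'],at('wrist',x['uv'],.006,o)) for x in ctrl.place_of('wrist','marker')])
```

```text
[ 0.56988465 -0.02330301  0.18271172] [0.20107541 0.59246291 0.32154033] [-1.56717703e-01  4.62163656e-01  1.75309341e+00  1.38886433e-04
  9.17719414e-01 -1.72749121e+00]
[([258.2, 134.6], 0.8, array([ 0.52537424, -0.01784593,  0.006     ])), ([252.7, 173.5], 0.38, array([ 0.56709906, -0.02369126,  0.006     ]))]
```

View pics/w3.png

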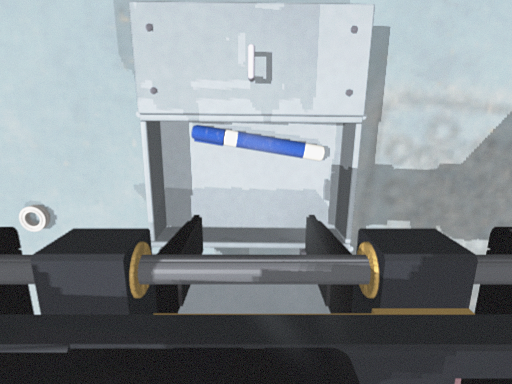

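Run:
```python
from h import *
o=ctrl.get_obs()
im=cv2.cvtColor(cv2.imread('pics/w3.png'),cv2.COLOR_BGR2HSV)
m=((im[:,:,0]>100)&(im[:,:,0]<130)&(im[:,:,1]>120)&(im[:,:,2]>60)).astype(np.uint8); m[:100]=0;m[200:]=0
ys,xs=np.nonzero(m); print(len(xs))
print(cv2.minAreaRect(np.c_[xs,ys].astype(np.float32)))
a=at('wrist',(193,133),.014,o);b=at('wrist',(325,152.5),.014,o);print(a,b,(a+b)/2,np.linalg.norm(a-b),np.degrees(np.arctan2(b[0]-a[0],b[1]-a[1])))
print('box chk',at('wrist',(131,3),.054,o),at('wrist',(372,5),.054,o),'box now expected ledge corners',proj('wrist',[(.415,-.124,.054),(.415,.078,.054)],o))
```

```text
1389
((247.7162322998047, 141.20269775390625), (113.27091217041016, 15.617903709411621), 9.462322235107422)
[ 0.51979251 -0.08365843  0.014     ] [0.53962586 0.0512439  0.014     ] [ 0.52970919 -0.01620726  0.014     ] 0.13635248950194354 8.363710909390726
box chk [ 0.41389507 -0.12108303  0.054     ] [0.41541398 0.07351162 0.054     ] box now expected ledge corners [[127.52134634   4.53091073]
 [377.59974392   4.43147591]]
```

Emit:
arm_command(hand=[0.7, 0.7, 0.7, 0.7, 0.7, 0.7, 0.7, 0.7, 0.7, 0.7, 0.7, 0.7, 0.7, 0.7, 0.7], xyz=[[1.5, 3.05, 2], [1.5, 3.05, 2.3], [0, 0, 0], [0, 0, 0], [0, 0, 0], [0, 0, 0], [0, 0, 0], [0, 0, 0], [0, 0, 0], [0, 0, 0], [0, 0, 0], [0, 0, 0], [0, 0, 0], [0, 0, 0], [0, 0, 0]], rotation=[[0, 0, 0], [0, 0, 0], [0, 0, 8.2], [0, 0, 8.2], [0, 0, 8.2], [0, 0, 8.2], [0, 0, 8.2], [0, 0, 8.2], [0, 0, 8.2], [0, 0, 8.2], [0, 0, 8.2], [0, 0, 8.2], [0, 0, 8.2], [0, 0, 8.2], [0, 0, 0]])

```text
t: 8.8
eef_pos: [0.5371, 0.038, 0.1331]
tcp_rot: [-2.379, -2.049, 0.003]
wrist_force: [0.3, -0.1, 0.7]
finger_gap: 0.3
```

Run:
```python
from h import *
o=ctrl.get_obs();print(o['eef_pos'],o['wrist_force'],o['qpos'],o['finger_gap']);print(R.from_rotvec(o['tcp_rot']).as_matrix())
im=pic('wrist','w4')
```

```text
[0.53714385 0.03799671 0.13313702] [ 0.32209222 -0.09154834  0.66566881] [-5.21203359e-02  4.91965106e-01  1.87121655e+00  1.57321248e-04
  7.80892714e-01  9.68207163e-02] 0.2996735617375004
[[ 1.48501472e-01  9.88909096e-01 -2.47256508e-03]
 [ 9.88912178e-01 -1.48501335e-01  2.39878923e-04]
 [-1.29960766e-04 -2.48077209e-03 -9.99996914e-01]]
```

View pics/w4.png

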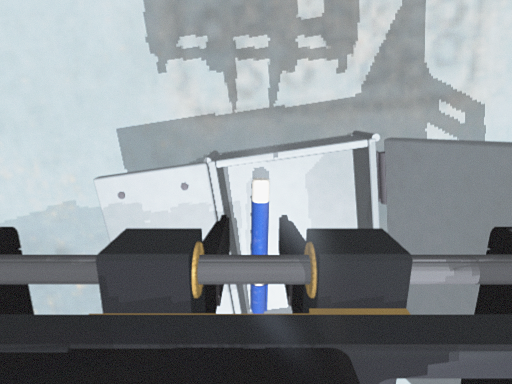

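Run:
```python
from h import *
o=ctrl.get_obs();T=R.from_rotvec(o['tcp_rot']).as_matrix()
im=cv2.imread('pics/w4.png');cv2.imwrite('pics/z3.png',cv2.resize(im[150:320,190:320],None,fx=4.5,fy=3.5,interpolation=cv2.INTER_CUBIC))
for uv,z in (((260.5,190),.014),((261,220),.014),((259.3,300),.014),((219,175),.056),((211,160),.056)):
    p=at('wrist',uv,z,o);print(uv,p,T.T@(p-o['eef_pos']))
```

```text
(260.5, 190) [0.54281664 0.0378977  0.014     ] [0.00073239 0.00583541 0.11933926]
(261, 220) [0.53928347 0.00922308 0.014     ] [-0.02815261  0.00644696  0.1193416 ]
(259.3, 300) [ 0.5259405  -0.07425593  0.014     ] [-0.11268207  0.00520181  0.119355  ]
(219, 175) [0.5137384 0.0645238 0.056    ] [ 0.0229124  -0.02684834  0.07740702]
(211, 160) [0.50971866 0.0767613  0.056     ] [ 0.03444773 -0.03257989  0.07741795]
```

View pics/z3.png

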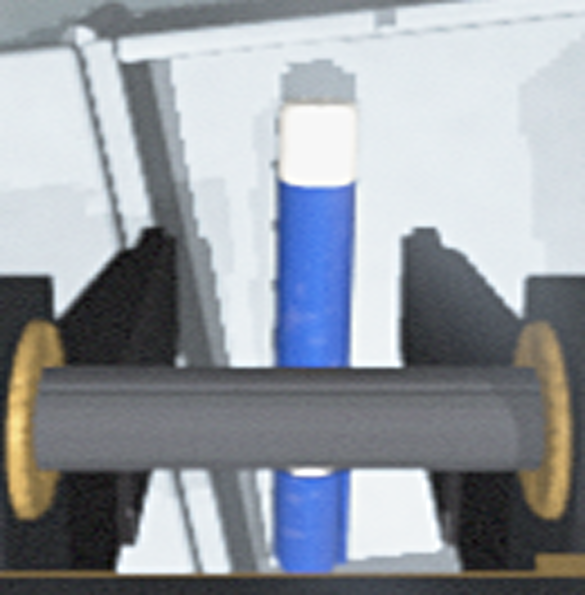

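Emit:
arm_command(hand=[0.7, 0.7, 0.7, 0.7, 0.7, 0.7, 1, 1, 1, 1, 1, 1], xyz=[[0, 0.7, 2], [0, 0, 3], [0, 0, 3], [0, 0, 2], [0, 0, 1], [0, 0, 0], [0, 0, 0], [0, 0, 0], [0, 0, 0], [0, 0, 0], [0, 0, -2], [0, 0, -2]], rotation=[[0, 0, 0], [0, 0, 0], [0, 0, 0], [0, 0, 0], [0, 0, 0], [0, 0, 0], [0, 0, 0], [0, 0, 0], [0, 0, 0], [0, 0, 0], [0, 0, 0], [0, 0, 0]])

```text
t: 10.05
eef_pos: [0.5443, 0.037, 0.0651]
tcp_rot: [-2.378, -2.052, 0.001]
wrist_force: [-0.9, 0.2, -0.4]
finger_gap: 0.16
```

Run:
```python
from h import *
o=ctrl.get_obs();print(o['eef_pos'],o['wrist_force'],o['finger_gap'])
im=pic('wrist','w5')
```

```text
[0.54426828 0.03696652 0.06510569] [-0.94046622  0.19975523 -0.4249499 ] 0.16048119391064936
```

View pics/w5.png

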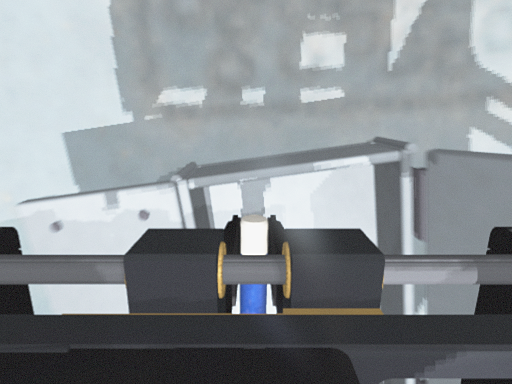

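Emit:
arm_command(hand=[1, 1, 1, 1, 1, 1, 1, 1, 1, 1], xyz=[[0, 0, -4], [0, 0, -4], [0, 0, -4], [4.2, 0.9, 0], [4.2, 0.9, 0], [4.2, 0.9, 0], [4.2, 0.9, 0], [4.2, 0.9, 0], [0, 0, 0], [0, 0, 0]], rotation=[[0, 0, 0], [0, 0, 0], [0, 0, 0], [0, 0, 0], [0, 0, 0], [0, 0, 0], [0, 0, 0], [0, 0, 0], [0, 0, 0], [0, 0, 0]])

```text
t: 11.1
eef_pos: [0.6194, 0.2387, 0.1841]
tcp_rot: [-2.376, -2.054, 0.001]
wrist_force: [0.5, -0.6, -0.3]
finger_gap: 0.162
```

Run:
```python
from h import *
o=ctrl.get_obs();print(o['eef_pos'],o['wrist_force'],o['finger_gap'])
pic('scene','s6')
im=cv2.imread('pics/s6.png');cv2.imwrite('pics/s6z.png',cv2.resize(im[100:300,120:380],(780,600)))
```

```text
[0.61938666 0.23873549 0.18405099] [ 0.473803   -0.56152756 -0.27191219] 0.1621561000406155
```

View pics/s6z.png

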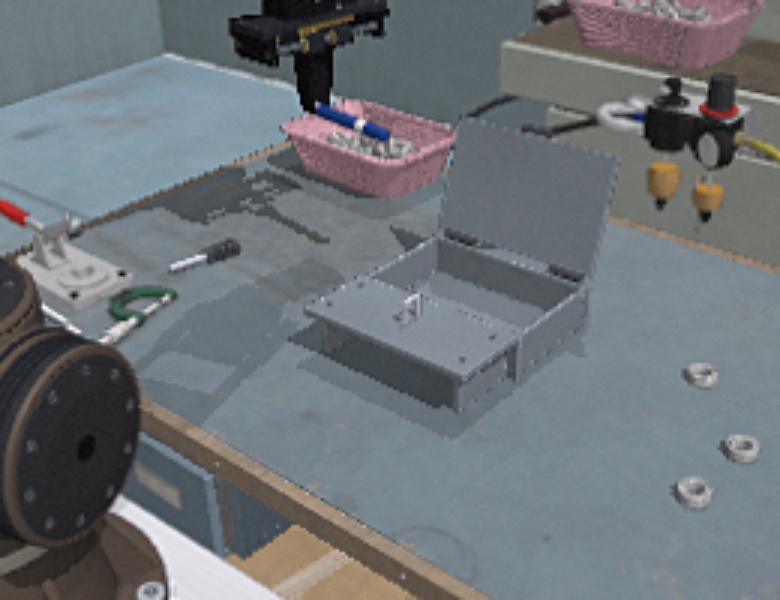

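Emit:
arm_command(hand=[1, 1, 1, 1, 1, 1, 0.7, 0.7, 0.7, 0.6, 0.6, 0.6, 0.6, 0.6], xyz=[[0, 0, 4], [0, 0, 4], [0, 0, 4], [0, 0, 3], [0, 0, 1.5], [0, 0, 0], [0, 0, 0], [0, 0, 0], [0, 0, 0], [0, 0, -4], [0, 0, -4], [0, 0, -4], [0, 0, -4], [0, 0, 0]], rotation=[[0, 0, 0], [0, 0, 0], [0, 0, 0], [0, 0, 0], [0, 0, 0], [0, 0, 0], [0, 0, 0], [0, 0, 0], [0, 0, 0], [0, 0, 0], [0, 0, 0], [0, 0, 0], [0, 0, 0], [0, 0, 0]])

```text
t: 12.55
eef_pos: [0.6216, 0.2388, 0.1864]
tcp_rot: [2.375, 2.05, 0.014]
wrist_force: [0.4, -0.2, 0.2]
finger_gap: 0.396
```

Run:
```python
from h import *
o=ctrl.get_obs();print(o['eef_pos'],o['wrist_force'],o['finger_gap'],o['qpos'])
pic('wrist','w7');print([(x['uv'],x['conf'],at('wrist',x['uv'],.0,o)) for x in ctrl.place_of('wrist','marker')])
for q in ctrl.place_of('top','bearing_1_mid'): pass
im=pic('top','t7')
cv2.imwrite('pics/t7z.png',cv2.resize(im[90:290,70:420],(800,457))[:,:,::-1])
print([(x['uv'],x['conf'],at('top',x['uv'],.01,o)) for x in ctrl.place_of('top','bearing_1_mid')])
```

```text
[0.62164463 0.23875045 0.18636721] [ 0.42967529 -0.21056395  0.21821209] 0.3960586248870384 [2.67529534e-01 5.86114503e-01 1.50384709e+00 1.15941786e-04
 1.04151305e+00 4.14109246e-01]
[([246.6, 225.4], 0.59, array([0.60630899, 0.18290532, 0.        ]))]
[]
```

View pics/t7z.png

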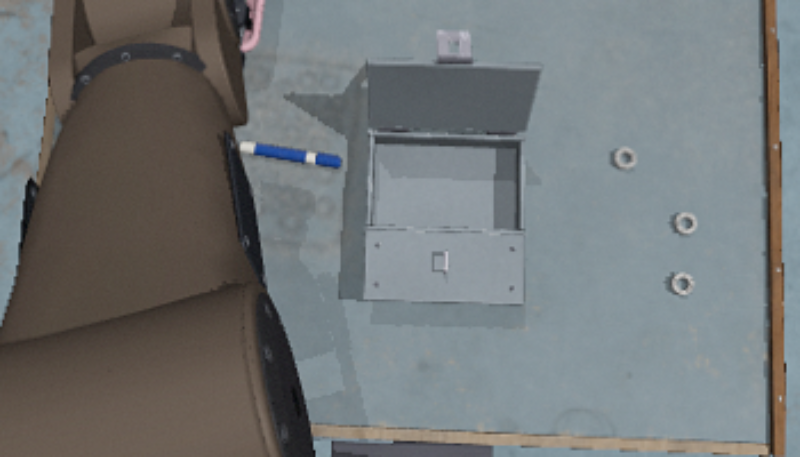

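View pics/w7.png

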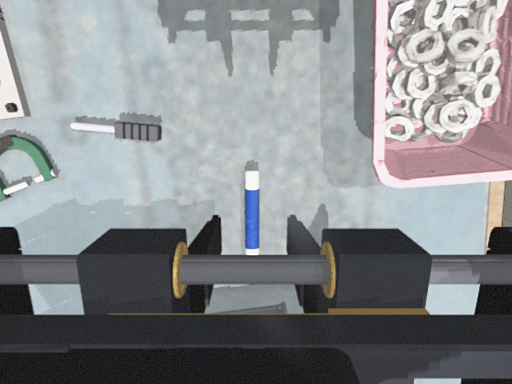

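Emit:
arm_command(hand=[0.4, 0.4, 0.4, 0.4, 0.4, 0.4, 0.4, 0.4, 0.4, 0.4, 0.4, 0.4], xyz=[[0, 0, -0.6], [0, 0, -0.6], [0, 0, -0.6], [0, 0, -0.6], [0, 0, -0.6], [0, 0, -0.6], [0, 0, -0.6], [0, 0, -0.6], [0, 0, -0.6], [0, 0, -0.6], [0, 0, -0.6], [0, 0, -0.6]], rotation=[[0, 0, -8.2], [0, 0, -8.2], [0, 0, -8.2], [0, 0, -8.2], [0, 0, -8.2], [0, 0, -8.2], [0, 0, -8.2], [0, 0, -8.2], [0, 0, -8.2], [0, 0, -8.2], [0, 0, -8.2], [0, 0, -8.2]])

```text
t: 14.0
eef_pos: [0.6195, 0.238, 0.2504]
tcp_rot: [0.009, -3.139, 0.001]
wrist_force: [0.3, 0.2, 0.2]
finger_gap: 0.599
```

Emit:
arm_command(hand=[0.4, 0.4, 0.4, 0.4, 0.4, 0.4, 0.4, 0.4, 0.4, 0.4, 0.4, 0.4, 0.4, 0.4, 0.4], xyz=[[0, -4.6, 0], [0, -4.6, 0], [0, -4.6, 0], [0, -4.6, 0], [0, -4.6, 0], [0, -4.6, 0], [0, -4.6, 0], [0, -4.6, 0], [0, -4.6, 0], [0, -4.6, 0], [0.4, -4.6, 0], [0, 0, 4], [0, 0, 4], [0, 0, 2], [0, 0, 0]], rotation=[[0, 0, 0], [0, 0, 0], [0, 0, 0], [0, 0, 0], [0, 0, 0], [0, 0, 0], [0, 0, 0], [0, 0, 0], [0, 0, 0], [0, 0, 0], [0, 0, 0], [0, 0, 0], [0, 0, 0], [0, 0, 0], [0, 0, 0]])

```text
t: 15.5
eef_pos: [0.6141, -0.2673, 0.1472]
tcp_rot: [-0.001, -3.135, -0.006]
wrist_force: [0.4, 0.2, 0.5]
finger_gap: 0.598
```

```bash
cat > bear.py <<'E'
from h import *
import sys
np.set_printoptions(precision=4,suppress=True)
o=ctrl.get_obs();print(o['t'],o['eef_pos'],o['tcp_rot'],o['finger_gap'],o['wrist_force'],'j6',o['qpos'][5])
im=pic('wrist',sys.argv[1])
for x in ctrl.place_of('wrist','bearing_1_mid'):
    print(np.round(x['uv'],1),round(x['conf'],2),at('wrist',x['uv'],.005,o))
E
python3 bear.py w8
```

```text
15.5 [ 0.6141 -0.2673  0.1472] [-0.0009 -3.1352 -0.0058] 0.5977186609876647 [0.3509 0.1831 0.4612] j6 -2.0794253863862697
```

View pics/w8.png

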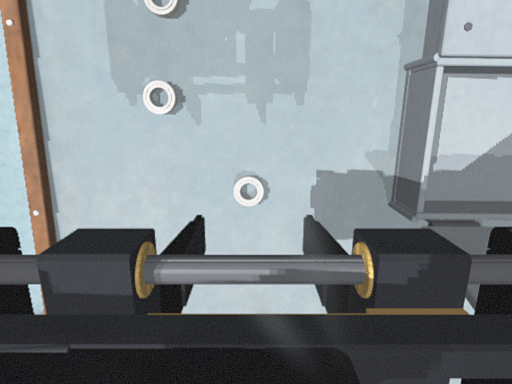

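Run:
```python
from h import *
o=ctrl.get_obs()
for uv in((249,190.7),(160,97.5)): print(at('wrist',uv,.0095,o))
```

```text
[ 0.62193586 -0.2715866   0.0095    ]
[ 0.53367315 -0.35297015  0.0095    ]
```

Emit:
arm_command(hand=[0.4, 0.4, 0.4, 0.4, 0.4, 0.4, 1, 1, 1, 1, 1, 1, 1, 1], xyz=[[-0.6, -0.3, 4], [0, 0, 4], [0, 0, 3], [0, 0, 1.6], [0, 0, 0.5], [0, 0, 0], [0, 0, 0], [0, 0, 0], [0, 0, 0], [0, 0, 0], [0, 0, -3], [0, 0, -4], [0, 0, -4], [0, 0, 0]], rotation=[[0, 0, 0], [0, 0, 0], [0, 0, 0], [0, 0, 0], [0, 0, 0], [0, 0, 0], [0, 0, 0], [0, 0, 0], [0, 0, 0], [0, 0, 0], [0, 0, 0], [0, 0, 0], [0, 0, 0], [0, 0, 0]])

```text
t: 17.0
eef_pos: [0.6236, -0.2719, 0.1366]
tcp_rot: [0.0, 3.134, -0.007]
wrist_force: [-0.4, -0.7, 0.1]
finger_gap: 0.022
```

```bash
python3 bear.py w9
```

```text
17.0 [ 0.6236 -0.2719  0.1366] [ 0.0002  3.1338 -0.0067] 0.022165509396274412 [-0.41   -0.7042  0.1273] j6 -2.0789835842268483
```

View pics/w9.png

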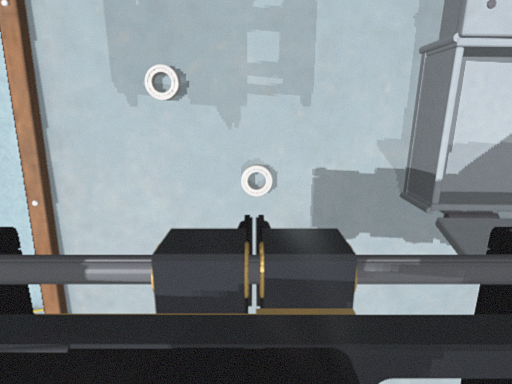

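Run:
```python
from h import *
o=ctrl.get_obs()
for uv in((257,181),(162,82)): print(at('wrist',uv,.0095,o))
print(R.from_rotvec(o['tcp_rot']).as_matrix())
im=pic('scene','s9')
cv2.imwrite('pics/s9z.png',cv2.resize(im[130:290,270:430],(800,600))[:,:,::-1])
print(ctrl.look_for('scene','bearing_1_mid'))
# other camera
im=pic('top','t9');cv2.imwrite('pics/t9z.png',cv2.resize(im[140:230,310:400],(600,600),interpolation=cv2.INTER_CUBIC)[:,:,::-1])
```

```text
[ 0.61428789 -0.26716858  0.0095    ]
[ 0.52839126 -0.34788583  0.0095    ]
[[-9.99998475e-01  2.01977220e-04  1.73445348e-03]
 [ 2.00456529e-04  9.99999595e-01 -8.76884183e-04]
 [-1.73462988e-03 -8.76535164e-04 -9.99998111e-01]]
[]
```

View pics/s9z.png

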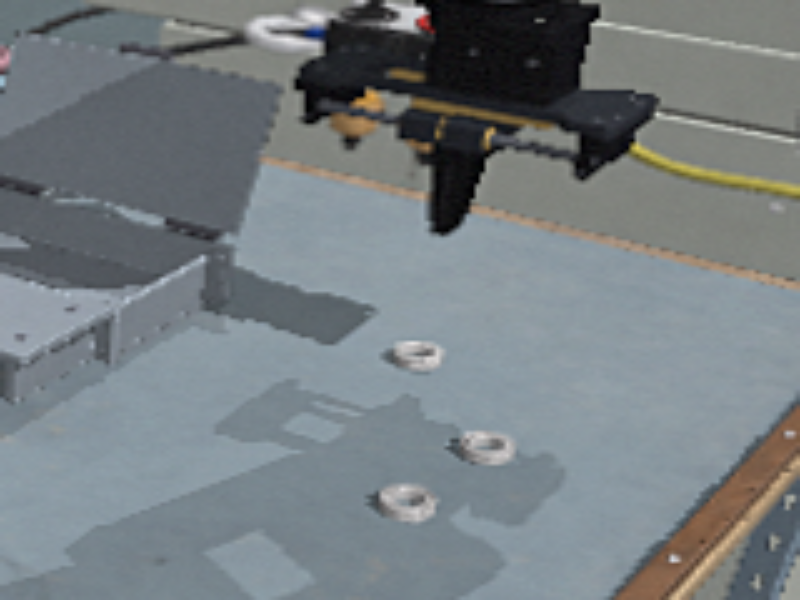

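View pics/t9z.png

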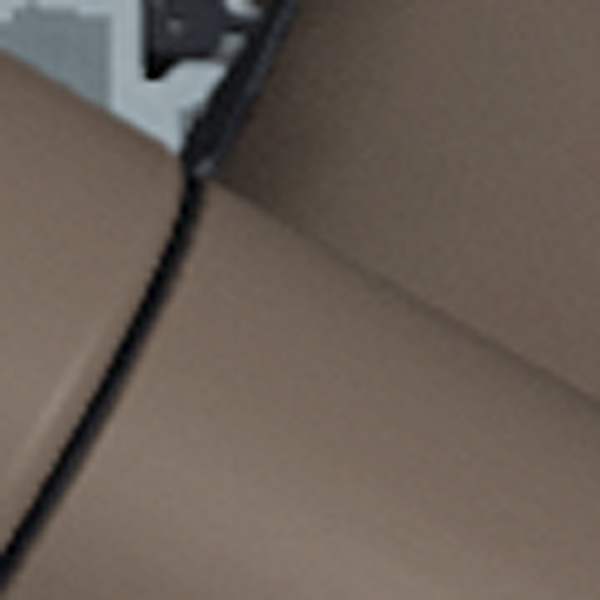

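The grasp missed because the descent stopped about 10 mm short: the large rows were truncated. I'll re-measure, then descend in smaller rows and check the height before closing.

Run:
```python
from h import *
np.set_printoptions(precision=4,suppress=True)
for i in range(3):
    o=ctrl.get_obs();print(o['t'],o['eef_pos'],o['tcp_rot'],o['joint_vel'])
    im=pic('wrist','w10')
    g=cv2.cvtColor(im[:,:,::-1],cv2.COLOR_BGR2HSV); m=((g[:,:,1]<25)&(g[:,:,2]>200)).astype(np.uint8); m[212:]=0
    n,l,s,c=cv2.connectedComponentsWithStats(m)
    for k in range(1,n):
        if s[k,4]>150: 
            ys,xs=np.nonzero(l==k);(cx,cy),r=cv2.minEnclosingCircle(np.c_[xs,ys].astype(np.float32)); print(s[k],cx,cy,r,at('wrist',(cx,cy),.009,o))
```

```text
17.25 [ 0.6211 -0.2707  0.1293] [-0.0004 -3.1398 -0.0017] [-0.001   0.0059 -0.0035 -0.0009  0.0013 -0.0002]
[ 465    0   47   37 1212] 488.0 17.5 28.90079116821289 [ 0.4781 -0.0805  0.009 ]
[460  42  52   7 264] 485.5 45.0 25.578411102294922 [ 0.4986 -0.0789  0.009 ]
[438  51  27 132 733] 451.5 116.5 66.5019760131836 [ 0.5558 -0.0983  0.009 ]
[ 454   65   58   86 3763] 482.5 108.5 49.78463363647461 [ 0.5491 -0.0725  0.009 ]
[139  68  35  37 636] 155.8292694091797 85.65853881835938 18.406734466552734 [ 0.5303 -0.3523  0.009 ]
[ 54 159  27  53 468] 70.0 185.0 26.925922393798828 [ 0.6163 -0.437   0.009 ]
[131 163  39  49 789] 152.0 187.0 28.84450912475586 [ 0.6183 -0.3624  0.009 ]
[238 171  32  34 542] 253.34616088867188 187.42308044433594 16.589908599853516 [ 0.6187 -0.2699  0.009 ]
[ 84 172  51  40 615] 111.01063537597656 191.3297882080078 27.822147369384766 [ 0.6223 -0.4003  0.009 ]
17.3 [ 0.6212 -0.2707  0.1292] [-0.0004 -3.1398 -0.0018] [ 0.0007  0.0024 -0.004  -0.0011  0.0023  0.0002]
[ 465    0   47   37 1208] 488.38043212890625 18.0 28.907621383666992 [ 0.4785 -0.0802  0.009 ]
[
[... 919 characters left out ...]
  37  56  12 278] 483.5 44.0 27.663251876831055 [ 0.498  -0.0808  0.009 ]
[439  51  27 132 739] 451.5 116.5 66.5019760131836 [ 0.5559 -0.0983  0.009 ]
[ 454   65   58   85 3754] 482.0 108.0 49.64886474609375 [ 0.5488 -0.0731  0.009 ]
[139  68  35  37 632] 155.89654541015625 85.62068939208984 18.401264190673828 [ 0.5305 -0.3523  0.009 ]
[ 53 160  29  52 485] 69.5 185.5 26.879459381103516 [ 0.617  -0.4376  0.009 ]
[112 160  58  52 984] 144.30674743652344 188.43846130371094 32.78205490112305 [ 0.6198 -0.3696  0.009 ]
[ 84 165  43  47 605] 105.0 188.0 30.47960090637207 [ 0.6193 -0.4055  0.009 ]
[238 171  32  34 542] 253.8861083984375 187.39175415039062 16.64565658569336 [ 0.6189 -0.2695  0.009 ]
```

Emit:
arm_command(hand=[0.5, 0.5, 0.5, 0.5, 0.5, 0.5, 0.5, 0.5, 0.5], xyz=[[0.25, 0.1, 0], [0, 0, 0], [0, 0, 3], [0, 0, 3], [0, 0, 3], [0, 0, 2.3], [0, 0, 0], [0, 0, 0], [0, 0, 0]], rotation=[[0, 0, 0], [0, 0, 0], [0, 0, 0], [0, 0, 0], [0, 0, 0], [0, 0, 0], [0, 0, 0], [0, 0, 0], [0, 0, 0]])

```text
t: 18.3
eef_pos: [0.6192, -0.2699, 0.0178]
tcp_rot: [0.0, 3.141, 0.0]
wrist_force: [0.3, 0.2, 0.1]
finger_gap: 0.498
```

Emit:
arm_command(hand=[1, 1, 1, 1, 1, 1, 1, 1, 1], xyz=[[0, 0, 0.1], [0, 0, 0], [0, 0, 0], [0, 0, 0], [0, 0, 0], [0, 0, -3], [0, 0, -3], [0, 0, -3], [0, 0, 0]], rotation=[[0, 0, 0], [0, 0, 0], [0, 0, 0], [0, 0, 0], [0, 0, 0], [0, 0, 0], [0, 0, 0], [0, 0, 0], [0, 0, 0]])

```text
t: 19.2
eef_pos: [0.6206, -0.2707, 0.1108]
tcp_rot: [0.0, 3.136, -0.005]
wrist_force: [-0.3, -0.3, -0.5]
finger_gap: 0.281
```

Emit:
arm_command(hand=[1, 1, 1, 1, 1, 1, 1, 1, 1], xyz=[[2, 2, -1], [2, 3.4, -1], [2, 3.4, 0], [0, 3.5, 0], [0, 3.5, 0], [0, 3.5, 0], [0, 0, 0], [0, 0, 0], [0, 0, 0]], rotation=[[0, 0, 0], [0, 0, 0], [0, 0, 0], [0, 0, 0], [0, 0, 0], [0, 0, 0], [0, 0, 0], [0, 0, 0], [0, 0, 0]])

```text
t: 20.1
eef_pos: [0.5592, -0.0775, 0.1263]
tcp_rot: [-0.001, -3.141, -0.0]
wrist_force: [0.4, 0.3, -1.1]
finger_gap: 0.283
```

Down 10.3 cm, release, then back up.

Emit:
arm_command(hand=[1, 1, 1, 1, 1, 1, 1, 0.6, 0.6, 0.6, 0.6, 0.5, 0.5, 0.5, 0.5], xyz=[[0, 0, 3], [0, 0, 3], [0, 0, 2.5], [0, 0, 1], [0, 0, 0.7], [0, 0, 0], [0, 0, 0], [0, 0, 0], [0, 0, 0], [0, 0, 0], [0, 0, -2], [0, 0, -3], [0, 0, -4], [0, 0, -4], [0, 0, 0]], rotation=[[0, 0, 0], [0, 0, 0], [0, 0, 0], [0, 0, 0], [0, 0, 0], [0, 0, 0], [0, 0, 0], [0, 0, 0], [0, 0, 0], [0, 0, 0], [0, 0, 0], [0, 0, 0], [0, 0, 0], [0, 0, 0], [0, 0, 0]])

```text
t: 21.6
eef_pos: [0.561, -0.0773, 0.1596]
tcp_rot: [-0.0, 3.134, -0.003]
wrist_force: [-0.8, 0.2, -0.7]
finger_gap: 0.497
```

```bash
python3 bear.py w11
```

```text
21.6 [ 0.561  -0.0773  0.1596] [-0.      3.1336 -0.0031] 0.49673091007052883 [-0.7617  0.2297 -0.6923] j6 -1.8243715135470102
```

View pics/w11.png

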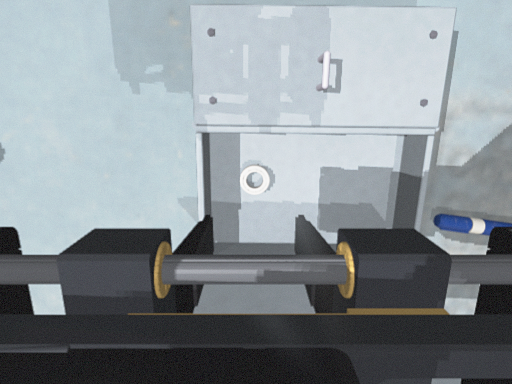

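Run:
```python
from h import *
o={'eef_pos':np.array([.617,-.2675,.150]),'tcp_rot':np.array([0,3.141,0])}
for z in(0,.03,.08):print(z,at('wrist',(47,230),z,o))
```

```text
0 [ 0.66776345 -0.48313066  0.        ]
0.03 [ 0.6561314  -0.46196953  0.03      ]
0.08 [ 0.63674465 -0.42670098  0.08      ]
```

Emit:
arm_command(hand=[0.5, 0.5, 0.5, 0.5, 0.5, 0.5, 0.5, 0.5, 0.5, 0.5], xyz=[[0.4, -4, 0], [0.4, -4, 0], [0.4, -4, 0], [0.4, -4, 0], [0.4, -4, 0], [0.4, -4, 0], [0.4, -3.5, 0], [0, 0, 0], [0, 0, 0], [0, 0, 0]], rotation=[[0, 0, 0], [0, 0, 0], [0, 0, 0], [0, 0, 0], [0, 0, 0], [0, 0, 0], [0, 0, 0], [0, 0, 0], [0, 0, 0], [0, 0, 0]])

```text
t: 22.7
eef_pos: [0.531, -0.3507, 0.1536]
tcp_rot: [0.001, -3.14, -0.002]
wrist_force: [0.6, 1.1, 0.3]
finger_gap: 0.502
```

```bash
cat > circ.py <<'E'
from h import *
import sys
np.set_printoptions(precision=4,suppress=True)
o=ctrl.get_obs();print(o['t'],o['eef_pos'],o['finger_gap'])
im=pic('wrist',sys.argv[1])
g=cv2.cvtColor(im[:,:,::-1],cv2.COLOR_BGR2HSV); m=((g[:,:,1]<25)&(g[:,:,2]>200)).astype(np.uint8); m[214:]=0
n,l,s,c=cv2.connectedComponentsWithStats(m)
for k in range(1,n):
    if 300<s[k,4]<1200 and .7<s[k,2]/s[k,3]<1.4:
        ys,xs=np.nonzero(l==k);(cx,cy),r=cv2.minEnclosingCircle(np.c_[xs,ys].astype(np.float32)); print(s[k],cx,cy,r,at('wrist',(cx,cy),.009,o))
E
python3 circ.py w12
```

```text
22.7 [ 0.531  -0.3507  0.1536] 0.5022757246376123
[244  81  32  33 549] 258.8153991699219 96.94987487792969 16.586763381958008 [ 0.4482 -0.3449  0.009 ]
[237 170  30  29 479] 251.5465087890625 184.1511688232422 14.884007453918457 [ 0.5311 -0.3517  0.009 ]
```

View pics/w12.png

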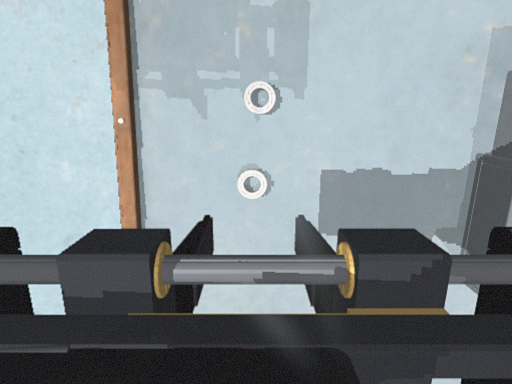

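Emit:
arm_command(hand=[0.5, 0.5, 0.5, 0.5, 0.5, 0.5, 0.5, 0.5, 1, 1, 1, 1], xyz=[[0, -0.1, 3], [0, 0, 3], [0, 0, 3], [0, 0, 3], [0, 0, 1.7], [0, 0, 0], [0, 0, 0], [0, 0, 0], [0, 0, 0], [0, 0, 0], [0, 0, 0], [0, 0, 0]], rotation=[[0, 0, 0], [0, 0, 0], [0, 0, 0], [0, 0, 0], [0, 0, 0], [0, 0, 0], [0, 0, 0], [0, 0, 0], [0, 0, 0], [0, 0, 0], [0, 0, 0], [0, 0, 0]])

```text
t: 23.95
eef_pos: [0.5312, -0.3529, 0.0179]
tcp_rot: [0.001, 3.141, -0.0]
wrist_force: [-0.0, -0.1, 2.8]
finger_gap: 0.283
```

Emit:
arm_command(hand=[1, 1, 1, 1, 1, 1, 1, 1, 1, 1, 1, 1, 1, 1], xyz=[[0, 0, -3], [0, 0, -4], [0, 0, -3.8], [-0.3, 4, 0], [-0.4, 4, 0], [-0.4, 4, 0], [-0.4, 4, 0], [-0.4, 4, 0], [-0.4, 4, 0], [-0.4, 4, 0], [-0.2, 5, 0], [0, 0, 0], [0, 0, 0], [0, 0, 0]], rotation=[[0, 0, 0], [0, 0, 0], [0, 0, 0], [0, 0, 0], [0, 0, 0], [0, 0, 0], [0, 0, 0], [0, 0, 0], [0, 0, 0], [0, 0, 0], [0, 0, 0], [0, 0, 0], [0, 0, 0], [0, 0, 0]])

```text
t: 25.35
eef_pos: [0.5603, -0.0237, 0.1257]
tcp_rot: [0.001, 3.141, -0.0]
wrist_force: [-0.4, 0.1, -0.9]
finger_gap: 0.287
```

Emit:
arm_command(hand=[1, 1, 1, 1, 1, 1, 1, 0.6, 0.6, 0.6, 0.6, 0.5, 0.5, 0.5, 0.5, 0.5], xyz=[[0, 0, 3], [0, 0, 3], [0, 0, 2.5], [0, 0, 1], [0, 0, 0.7], [0, 0, 0], [0, 0, 0], [0, 0, 0], [0, 0, 0], [0, 0, 0], [0, 0, -2], [0, 0, -3], [0, 0, -4], [0, 0, -4], [0, 0, 0], [0, 0, 0]], rotation=[[0, 0, 0], [0, 0, 0], [0, 0, 0], [0, 0, 0], [0, 0, 0], [0, 0, 0], [0, 0, 0], [0, 0, 0], [0, 0, 0], [0, 0, 0], [0, 0, 0], [0, 0, 0], [0, 0, 0], [0, 0, 0], [0, 0, 0], [0, 0, 0]])

```text
t: 26.95
eef_pos: [0.5603, -0.0229, 0.1543]
tcp_rot: [0.0, 3.14, -0.0]
wrist_force: [0.2, -0.1, 0.1]
finger_gap: 0.502
```

```bash
python3 circ.py w13
```

```text
26.95 [ 0.5603 -0.0229  0.1543] 0.5017092451029914
```

View pics/w13.png

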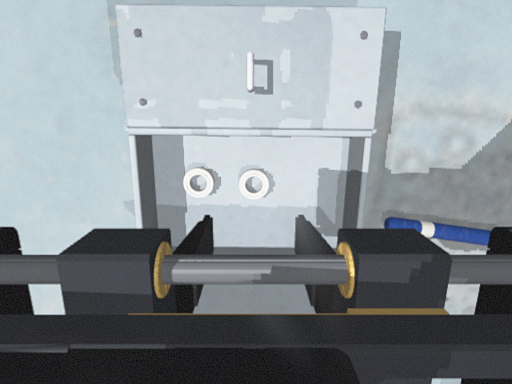

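Emit:
arm_command(hand=[0.5, 0.5, 0.5, 0.5, 0.5, 0.5, 0.5, 0.5, 0.5, 0.5, 0.5], xyz=[[1.4, -4, 0], [1.4, -4, 0], [1.4, -4, 0], [1.4, -4, 0], [1.4, -4, 0], [1.4, -4, 0], [1.4, -4, 0], [1.4, -4, 0], [0, 0, 0], [0, 0, 0], [0, 0, 0]], rotation=[[0, 0, 0], [0, 0, 0], [0, 0, 0], [0, 0, 0], [0, 0, 0], [0, 0, 0], [0, 0, 0], [0, 0, 0], [0, 0, 0], [0, 0, 0], [0, 0, 0]])

```text
t: 28.1
eef_pos: [0.448, -0.3419, 0.1526]
tcp_rot: [0.0, -3.14, -0.002]
wrist_force: [0.1, 0.2, 0.4]
finger_gap: 0.496
```

```bash
python3 circ.py w14
```

```text
28.1 [ 0.448  -0.3419  0.1526] 0.4957729662736988
[134  89  32  43 649] 150.0 109.6219482421875 22.495012283325195 [ 0.3767 -0.4374  0.009 ]
[235 171  30  30 484] 249.75233459472656 185.31307983398438 15.132248878479004 [ 0.4491 -0.3447  0.009 ]
```

View pics/w14.png

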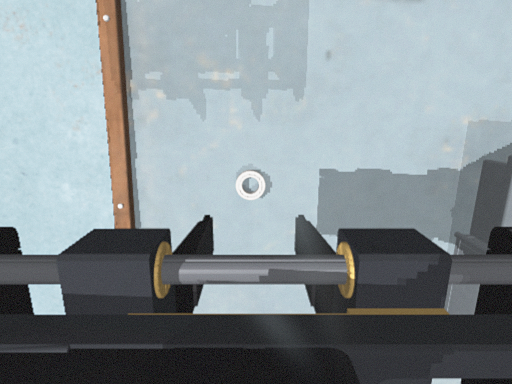

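Emit:
arm_command(hand=[0.5, 0.5, 0.5, 0.5, 0.5, 0.5, 0.5, 0.5, 1, 1, 1, 1], xyz=[[-0.1, -0.25, 3], [0, 0, 3], [0, 0, 3], [0, 0, 3], [0, 0, 1.6], [0, 0, 0], [0, 0, 0], [0, 0, 0], [0, 0, 0], [0, 0, 0], [0, 0, 0], [0, 0, 0]], rotation=[[0, 0, 0], [0, 0, 0], [0, 0, 0], [0, 0, 0], [0, 0, 0], [0, 0, 0], [0, 0, 0], [0, 0, 0], [0, 0, 0], [0, 0, 0], [0, 0, 0], [0, 0, 0]])

```text
t: 29.35
eef_pos: [0.4492, -0.3454, 0.0179]
tcp_rot: [0.001, 3.141, -0.0]
wrist_force: [0.5, 1.6, 2.9]
finger_gap: 0.288
```

Emit:
arm_command(hand=[1, 1, 1, 1, 1, 1, 1, 1, 1, 1, 1, 1, 1, 1, 1], xyz=[[0, 0, -3], [0, 0, -4], [0, 0, -3.8], [-1.2, 4.2, 0], [-1.2, 4.2, 0], [-1.2, 4.2, 0], [-1.2, 4.2, 0], [-1.2, 4.2, 0], [-1.3, 4.2, 0], [-1.2, 4.2, 0], [-1.3, 4.2, 0], [-1.3, 4, 0], [0, 0, 0], [0, 0, 0], [0, 0, 0]], rotation=[[0, 0, 0], [0, 0, 0], [0, 0, 0], [0, 0, 0], [0, 0, 0], [0, 0, 0], [0, 0, 0], [0, 0, 0], [0, 0, 0], [0, 0, 0], [0, 0, 0], [0, 0, 0], [0, 0, 0], [0, 0, 0], [0, 0, 0]])

```text
t: 30.85
eef_pos: [0.5599, 0.0299, 0.1256]
tcp_rot: [-0.001, -3.141, 0.0]
wrist_force: [0.6, 0.7, -0.1]
finger_gap: 0.29
```

Emit:
arm_command(hand=[1, 1, 1, 1, 1, 1, 1, 0.6, 0.6, 0.6, 0.6, 0.5, 0.5, 0.5, 0.5, 0.5], xyz=[[0, 0, 3], [0, 0, 3], [0, 0, 2.5], [0, 0, 1], [0, 0, 0.7], [0, 0, 0], [0, 0, 0], [0, 0, 0], [0, 0, 0], [0, 0, 0], [0, 0, -2], [0, 0, -3], [0, 0, -4], [0, 0, -4], [0, 0, 0], [0, 0, 0]], rotation=[[0, 0, 0], [0, 0, 0], [0, 0, 0], [0, 0, 0], [0, 0, 0], [0, 0, 0], [0, 0, 0], [0, 0, 0], [0, 0, 0], [0, 0, 0], [0, 0, 0], [0, 0, 0], [0, 0, 0], [0, 0, 0], [0, 0, 0], [0, 0, 0]])

```text
t: 32.45
eef_pos: [0.5603, 0.0306, 0.1543]
tcp_rot: [0.0, 3.14, -0.0]
wrist_force: [-0.1, 0.1, -0.9]
finger_gap: 0.501
```

```bash
python3 circ.py w15
python3 - <<'E'
from h import *
im=pic('top','t15');cv2.imwrite('pics/t15z.png',cv2.resize(im[80:300,60:420],(800,489))[:,:,::-1])
im=pic('scene','s15');cv2.imwrite('pics/s15z.png',cv2.resize(im[100:300,120:460],(800,470))[:,:,::-1])
E
```

```text
32.45 [0.5603 0.0306 0.1543] 0.5010270880193117
[178  64  20  25 408] 188.0 76.0 15.000100135803223 [ 0.4596 -0.0285  0.009 ]
```

View pics/w15.png

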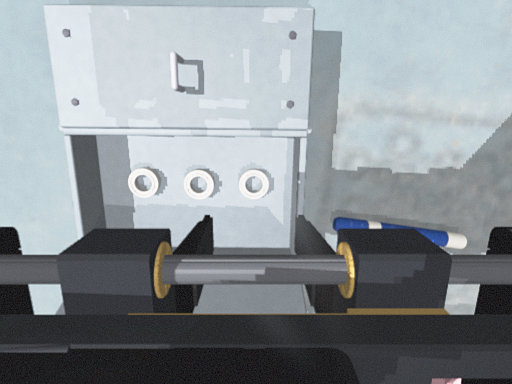

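View pics/t15z.png

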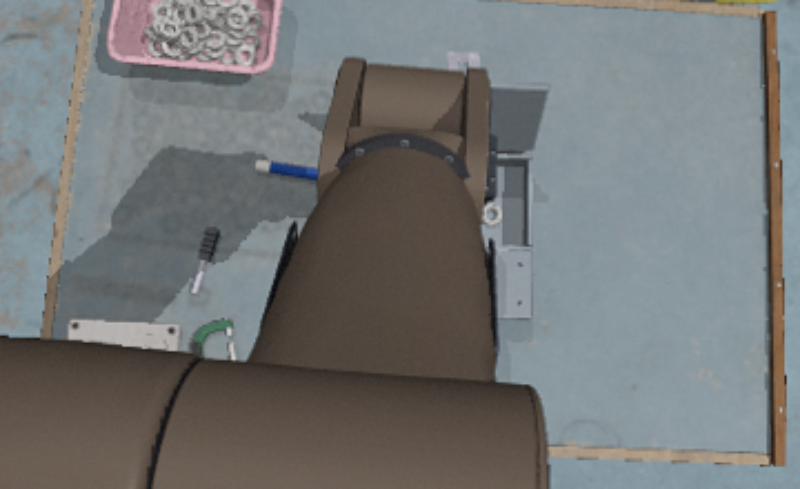

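View pics/s15z.png

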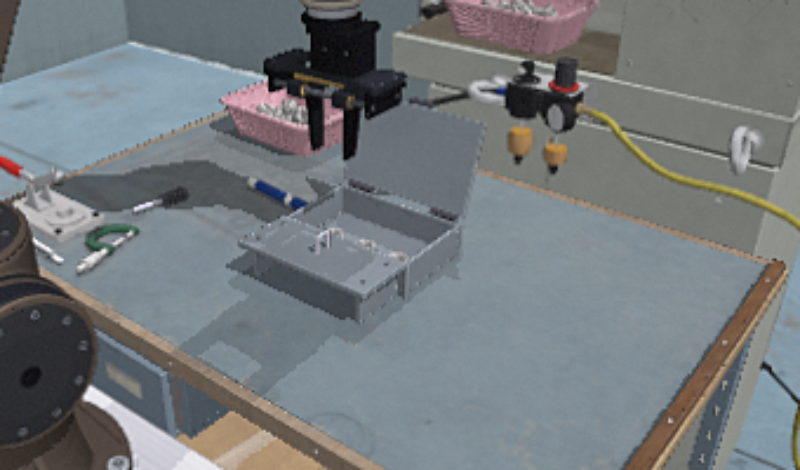

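All three bearings lie flat in the box, at (143,182), (199,184) and (254,184) in the wrist view. Before shutting the lid I'll go behind it and check that no bearing is hidden there.

Emit:
arm_command(hand=[0.6, 0.8, 1, 1, 1, 1, 1, 1, 1, 1, 1], xyz=[[0, 0, -4], [0, 0, -4], [0, 0, -4], [-3.4, -2.2, -0.5], [-3.4, -2.2, 0], [-3.4, -2.2, 0], [-3.4, -2.2, 0], [-3.4, -2.2, 0], [-3, -2.2, 0], [0, 0, 0], [0, 0, 0]], rotation=[[0, 0, 0], [0, 0, 0], [0, 0, 0], [0, 0, 0], [0, 0, 0], [0, 0, 0], [0, 0, 0], [0, 0, 0], [0, 0, 0], [0, 0, 0], [0, 0, 0]])

```text
t: 33.7
eef_pos: [0.7601, -0.1018, 0.2759]
tcp_rot: [-0.001, -3.138, -0.002]
wrist_force: [0.3, 0.5, 0.0]
finger_gap: 0.005
```

```bash
python3 circ.py w16
```

```text
33.7 [ 0.7601 -0.1018  0.2759] 0.0052867945064632264
[201 156  35  39 305] 216.5625 174.5625 22.814739227294922 [ 0.7735 -0.1519  0.009 ]
[276 182  39  32 353] 293.8487854003906 197.46829223632812 20.204744338989258 [ 0.8065 -0.0441  0.009 ]
```

View pics/w16.png

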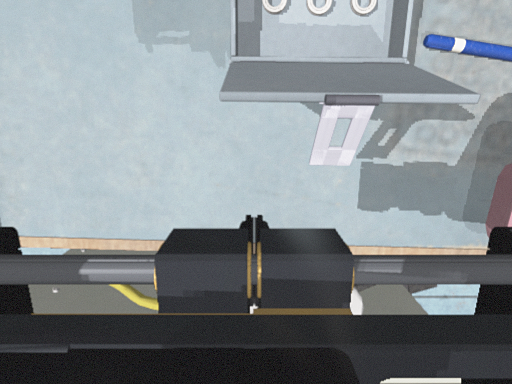

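Emit:
arm_command(hand=[1, 1, 1, 1], xyz=[[-2.5, 2.5, 0], [-2, 2.5, 0], [0, 0, 0], [0, 0, 0]], rotation=[[0, 0, 0], [0, 0, 0], [0, 0, 0], [0, 0, 0]])

```text
t: 34.15
eef_pos: [0.8047, -0.0501, 0.2784]
tcp_rot: [0.003, -3.141, -0.0]
wrist_force: [-0.1, -1.1, 0.2]
finger_gap: 0.006
```

```bash
python3 circ.py w17
```

```text
34.15 [ 0.8047 -0.0501  0.2784] 0.005696957029456912
```

View pics/w17.png

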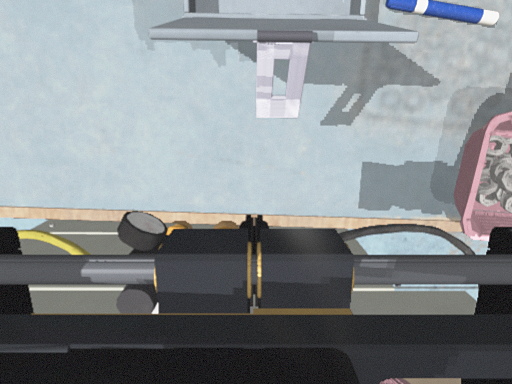

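No bearing behind the lid. Now I'll close it along an arc, pushing on the outer face at y = -0.10.

Emit:
arm_command(hand=[1, 1, 1, 1, 1, 1, 1, 1], xyz=[[2.5, -2.5, 0], [2, -2.5, 0], [0, 0, 3], [0, 0, 3], [0, 0, 3], [0, 0, 2.7], [0, 0, 0], [0, 0, 0]], rotation=[[0, 0, 0], [0, 0, 0], [0, 0, 0], [0, 0, 0], [0, 0, 0], [0, 0, 0], [0, 0, 0], [0, 0, 0]])

```text
t: 35.0
eef_pos: [0.76, -0.102, 0.1628]
tcp_rot: [0.001, 3.141, -0.0]
wrist_force: [0.5, 0.3, 0.1]
finger_gap: 0.003
```

Emit:
arm_command(hand=[1, 1, 1, 1, 1, 1, 1, 1, 1, 1, 1, 1, 1], xyz=[[2, 0, 0], [2, 0, 0.1], [2, 0, 0.1], [1.3, 0, 0], [1.67, 0, -0.5], [1.73, 0, -0.2], [1.74, 0, 0.1], [1.7, 0, 0.4], [1.6, 0, 0.65], [1.47, 0, 0.95], [1.3, 0, 1.2], [0, 0, 0], [0, 0, 0]], rotation=[[0, 0, 0], [0, 0, 0], [0, 0, 0], [0, 0, 0], [0, 0, 0], [0, 0, 0], [0, 0, 0], [0, 0, 0], [0, 0, 0], [0, 0, 0], [0, 0, 0], [0, 0, 0], [0, 0, 0]])

```text
t: 36.3
eef_pos: [0.5761, -0.1018, 0.1354]
tcp_rot: [0.001, 3.139, -0.001]
wrist_force: [0.4, -0.4, 0.2]
finger_gap: 0.007
```

```bash
python3 circ.py w18;python3 - <<'E'
from h import *
im=pic('scene','s18');cv2.imwrite('pics/s18z.png',cv2.resize(im[100:300,120:460],(800,470))[:,:,::-1])
E
```

```text
36.3 [ 0.5761 -0.1018  0.1354] 0.007203360474675678
```

View pics/s18z.png

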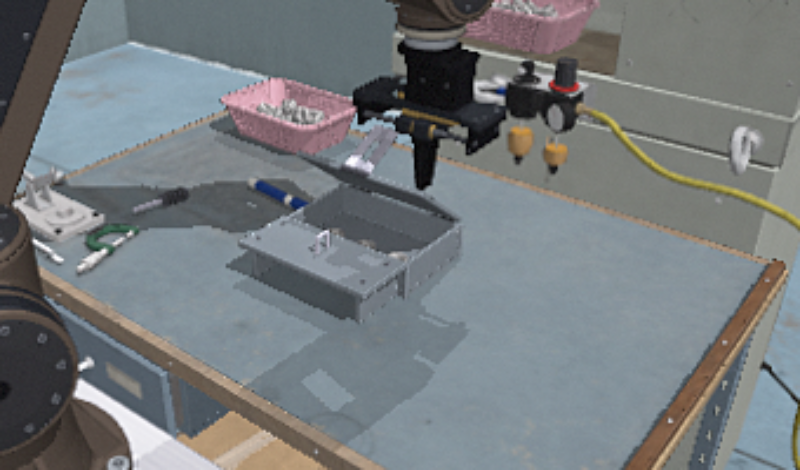

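Emit:
arm_command(hand=[1, 1, 1, 1, 1, 1, 1], xyz=[[1.05, 0, 1.4], [0.8, 0, 1.55], [0.5, 0, 1.65], [0.2, 0, 0.85], [0, 0, 0.9], [0, 0, 0], [0, 0, 0]], rotation=[[0, 0, 0], [0, 0, 0], [0, 0, 0], [0, 0, 0], [0, 0, 0], [0, 0, 0], [0, 0, 0]])

```text
t: 37.1
eef_pos: [0.5501, -0.1016, 0.072]
tcp_rot: [-0.0, 3.14, -0.001]
wrist_force: [-7.8, 0.9, 21.2]
finger_gap: 0.005
```

```bash
python3 circ.py w19;python3 - <<'E'
from h import *
im=pic('scene','s19');cv2.imwrite('pics/s19z.png',cv2.resize(im[130:270,180:340],(800,700),interpolation=cv2.INTER_CUBIC)[:600,:,::-1])
E
```

```text
37.1 [ 0.5501 -0.1016  0.072 ] 0.004625704714616346
[208  31  34  46 361] 220.66822814941406 52.70050811767578 23.76264762878418 [ 0.4438 -0.1223  0.009 ]
[389  60  26  33 512] 402.0008850097656 75.74150085449219 17.22820472717285 [ 0.4581 -0.002   0.009 ]
[  0 147  33  34 352] 13.5 163.0 20.934520721435547 [ 0.5165 -0.2716  0.009 ]
[347 158  23  32 374] 358.1300048828125 173.0399932861328 17.096845626831055 [ 0.5239 -0.0259  0.009 ]
[389 164  59  46 526] 418.0 187.0 36.40065002441406 [0.5341 0.0184 0.009 ]
```

View pics/s19z.png

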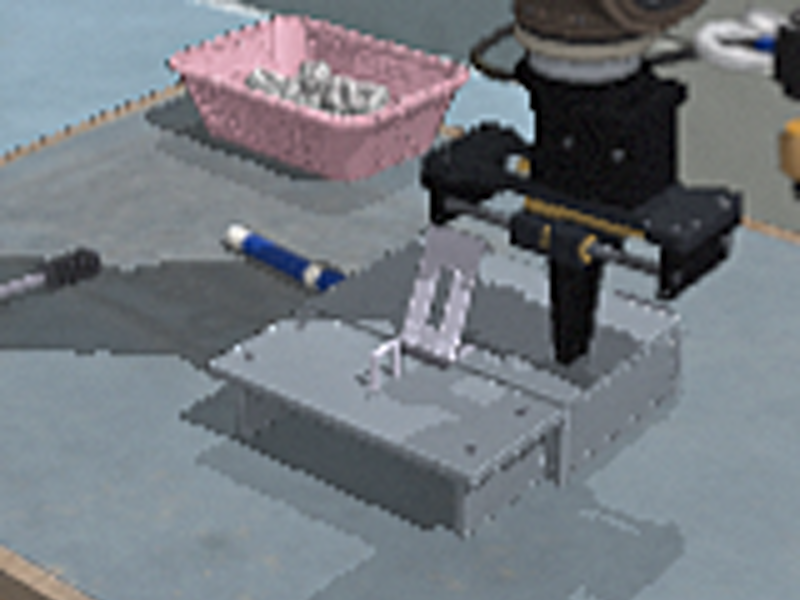

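Lid is down: the fingertips sit at z = 0.058, the lid top. Next, the hasp from behind.

Emit:
arm_command(hand=[1, 1, 1, 1, 1, 1, 1, 1, 1], xyz=[[0, 0, -2], [0, 0, -3], [0, 0, -3], [-3, 0, 0], [0, 4, 0], [0, 3.8, 0], [0, 0, 2.3], [0, 0, 0], [0, 0, 0]], rotation=[[0, 0, 0], [0, 0, 0], [0, 0, 0], [0, 0, 0], [0, 0, 0], [0, 0, 0], [0, 0, 0], [0, 0, 0], [0, 0, 0]])

```text
t: 38.1
eef_pos: [0.58, -0.0237, 0.1274]
tcp_rot: [-0.0, -3.141, -0.0]
wrist_force: [0.0, -0.8, 0.1]
finger_gap: 0.005
```

```bash
python3 circ.py w20;python3 - <<'E'
from h import *
im=pic('scene','s20');cv2.imwrite('pics/s20z.png',cv2.resize(im[130:270,180:340],(800,700),interpolation=cv2.INTER_CUBIC)[:600,:,::-1])
E
```

```text
38.1 [ 0.58   -0.0237  0.1274] 0.004643458012481844
```

View pics/s20z.png

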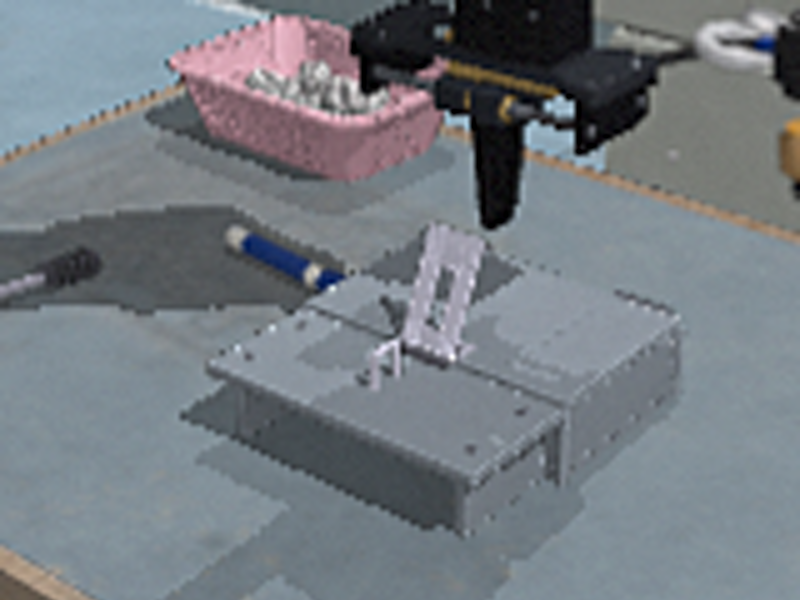

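View pics/w20.png

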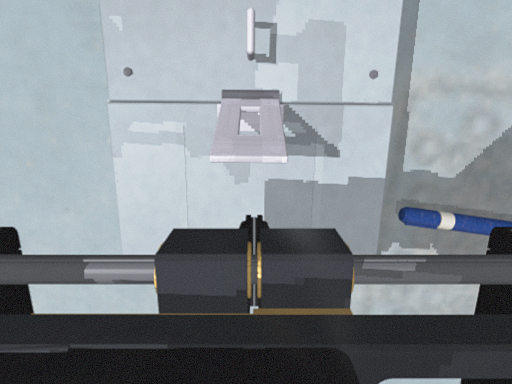

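Run:
```python
from h import *
o=ctrl.get_obs()
print(proj('wrist',[(.540,-.023,.123),(.500,-.023,.054),(.464,-.0233,.079)],o), at('wrist',(248,159),.123,o))
```

```text
[[254.09748877 167.86631353]
 [253.89970708  95.33240779]
 [253.36419749  30.71267278]] [ 0.53531752 -0.02617349  0.123     ]
```

Emit:
arm_command(hand=[1, 1, 1, 1, 1, 1, 1, 1, 1, 1, 1, 1], xyz=[[1.5, 0, -0.2], [1.4, 0, -0.2], [1.2, 0, -0.6], [1.28, 0, -0.42], [1.32, 0, -0.18], [1.32, 0, 0.05], [1.28, 0, 0.27], [1.2, 0, 0.5], [1.1, 0, 0.7], [0.97, 0, 0.9], [0, 0, 0], [0, 0, 0]], rotation=[[0, 0, 0], [0, 0, 0], [0, 0, 0], [0, 0, 0], [0, 0, 0], [0, 0, 0], [0, 0, 0], [0, 0, 0], [0, 0, 0], [0, 0, 0], [0, 0, 0], [0, 0, 0]])

```text
t: 39.4
eef_pos: [0.4541, -0.0235, 0.1193]
tcp_rot: [0.001, 3.141, -0.0]
wrist_force: [0.4, -0.0, 0.2]
finger_gap: 0.005
```

```bash
python3 circ.py w21;python3 - <<'E'
from h import *
im=pic('scene','s21');cv2.imwrite('pics/s21z.png',cv2.resize(im[130:270,180:340],(800,700),interpolation=cv2.INTER_CUBIC)[:600,:,::-1])
E
```

```text
39.4 [ 0.4541 -0.0235  0.1193] 0.004810617503689116
```

View pics/s21z.png

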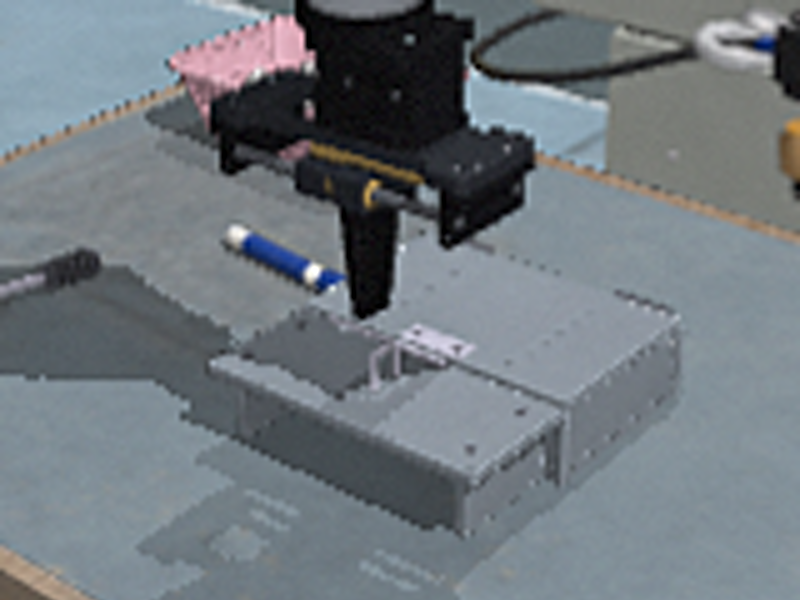

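View pics/w21.png

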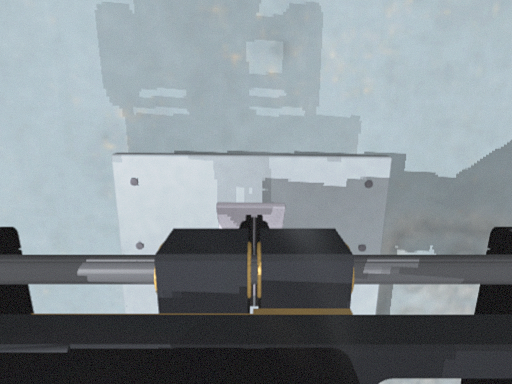

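Emit:
arm_command(hand=[1, 1, 1, 1, 1, 1, 1, 1], xyz=[[0.82, 0, 1.05], [0.64, 0, 1.15], [0.42, 0, 1.25], [0.15, 0, 0.65], [0, 0, 0.5], [0, 0, 0.2], [0, 0, 0], [0, 0, 0]], rotation=[[0, 0, 0], [0, 0, 0], [0, 0, 0], [0, 0, 0], [0, 0, 0], [0, 0, 0], [0, 0, 0], [0, 0, 0]])

```text
t: 40.3
eef_pos: [0.4339, -0.0234, 0.0717]
tcp_rot: [0.0, 3.141, -0.0]
wrist_force: [-3.9, -0.8, 11.6]
finger_gap: 0.007
```

```bash
python3 circ.py w22;python3 - <<'E'
from h import *
im=pic('scene','s22');cv2.imwrite('pics/s22z.png',cv2.resize(im[130:270,180:340],(800,700),interpolation=cv2.INTER_CUBIC)[:600,:,::-1])
E
```

```text
40.3 [ 0.4339 -0.0234  0.0717] 0.006922142465499598
[408   1  40  31 498] 429.0 16.0 21.931812286376953 [0.3059 0.0891 0.009 ]
[261  73  24  31 354] 272.5 87.0 17.500099182128906 [ 0.349  -0.0099  0.009 ]
```

View pics/s22z.png

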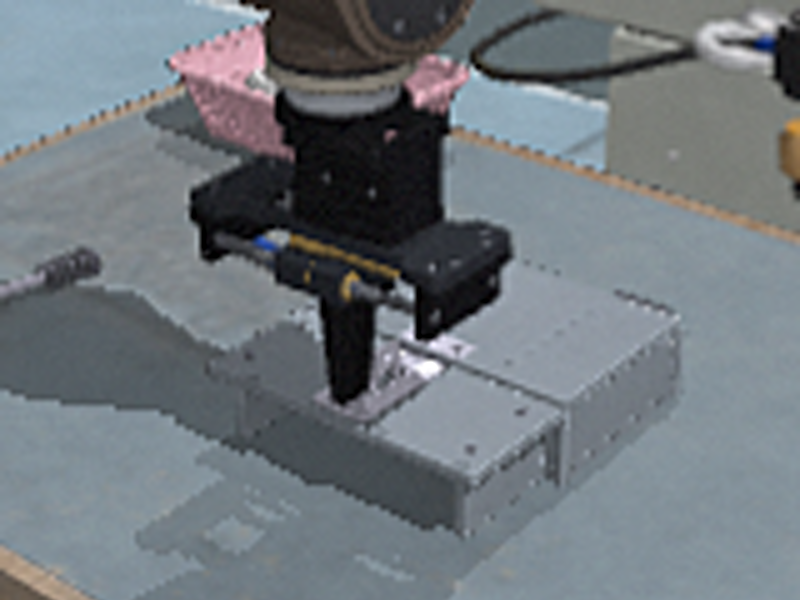

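Hasp is flat (tip at z = 0.058). Now over to the pin.

Emit:
arm_command(hand=[1, 1, 0.6, 0.6, 0.6, 0.6, 0.6, 0.6, 0.6, 0.6, 0.6, 0.6, 0.6, 0.6], xyz=[[0, 0, -2], [0, 0, -4], [0, 0, -4], [-0.8, 4, 0], [-0.8, 4, 0], [-0.8, 4, 0], [-0.8, 4, 0], [-0.8, 4, 0], [-0.8, 4, 0], [-0.8, 4, 0], [-0.8, 4, 0], [0, 0, 0], [0, 0, 0], [0, 0, 0]], rotation=[[0, 0, 0], [0, 0, 0], [0, 0, 0], [0, 0, 0], [0, 0, 0], [0, 0, 0], [0, 0, 0], [0, 0, 0], [0, 0, 0], [0, 0, 6], [0, 0, 6.3], [0, 0, 0], [0, 0, 0], [0, 0, 0]])

```text
t: 41.8
eef_pos: [0.5016, 0.2949, 0.171]
tcp_rot: [-0.336, -3.123, 0.0]
wrist_force: [0.1, -0.0, 0.6]
finger_gap: 0.398
```

```bash
python3 circ.py w23;python3 - <<'E'
from h import *
o=ctrl.get_obs();print(o['qpos'][5],o['tcp_rot'])
im=pic('scene','s23');cv2.imwrite('pics/s23z.png',cv2.resize(im[130:270,180:340],(800,700),interpolation=cv2.INTER_CUBIC)[:600,:,::-1])
E
```

```text
41.8 [0.5016 0.2949 0.171 ] 0.39793515752332853
[413  39  43  48 622] 435.7789306640625 59.257999420166016 27.247011184692383 [0.4233 0.4905 0.009 ]
[276 115  56  56 995] 305.3664855957031 144.43455505371094 33.31854248046875 [0.4764 0.3549 0.009 ]
-0.9382900390044706 [-3.36890127e-01 -3.12338126e+00  1.84057353e-04]
```

View pics/s23z.png

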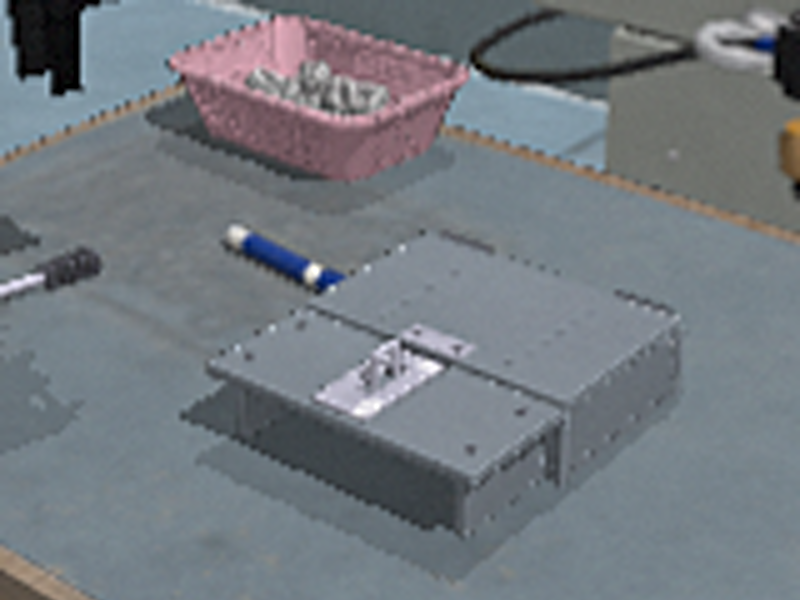

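View pics/w23.png

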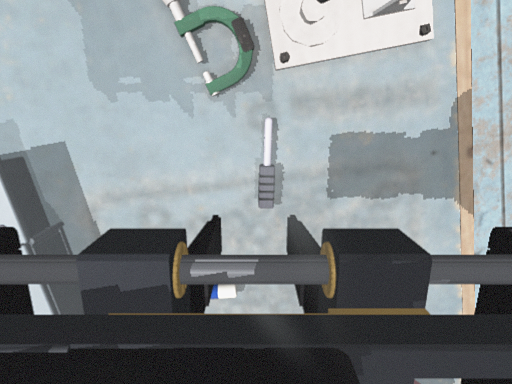

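Run:
```python
from h import *
np.set_printoptions(precision=4,suppress=True)
o=ctrl.get_obs();T=R.from_rotvec(o['tcp_rot']).as_matrix()
im=cv2.imread('pics/w23.png');cv2.imwrite('pics/z23.png',cv2.resize(im[110:215,240:295],None,fx=6,fy=6,interpolation=cv2.INTER_CUBIC)[:600])
P={}
for n,uv,z in(('tip',(268.8,119),.010),('front',(267,166.5),.016),('butt',(266,207.5),.016)):
    p=P[n]=at('wrist',uv,z,o);print(n,p,T.T@(p-o['eef_pos'])*100)
print(np.linalg.norm((P['tip']-P['butt'])[:2]),np.degrees(np.arctan2(*(P['tip']-P['butt'])[1::-1])))
```

```text
tip [0.4441 0.3235 0.01  ] [ 6.2514  1.5872 16.1197]
front [0.4894 0.3119 0.016 ] [ 1.5803  1.4302 15.5199]
butt [0.5316 0.3021 0.016 ] [-2.7515  1.3692 15.5201]
0.09005519009888115 166.26778854470015
```

View pics/z23.png

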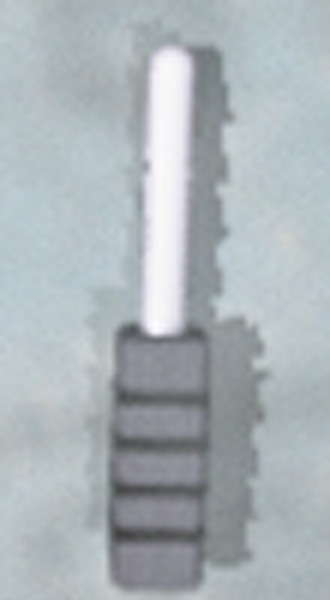

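Emit:
arm_command(hand=[0.6, 0.6, 0.6, 0.6, 0.6, 0.6, 0.6, 0.6, 0.6, 0.6, 1, 1, 1, 1, 1], xyz=[[-0.6, 1.4, 0], [0, 0, 0], [0, 0, 3], [0, 0, 3], [0, 0, 3], [0, 0, 3], [0, 0, 2.4], [0, 0, 0.9], [0, 0, 0], [0, 0, 0], [0, 0, 0], [0, 0, 0], [0, 0, 0], [0, 0, 0], [0, 0, 0]], rotation=[[0, 0, 1.4], [0, 0, 0], [0, 0, 0], [0, 0, 0], [0, 0, 0], [0, 0, 0], [0, 0, 0], [0, 0, 0], [0, 0, 0], [0, 0, 0], [0, 0, 0], [0, 0, 0], [0, 0, 0], [0, 0, 0], [0, 0, 0]], newtons=40)

```text
t: 43.4
eef_pos: [0.5108, 0.3081, 0.0185]
tcp_rot: [0.375, 3.119, 0.001]
wrist_force: [-0.5, -0.3, 6.9]
finger_gap: 0.163
```

Emit:
arm_command(hand=[1, 1, 1, 1, 1, 1, 1, 1, 1, 1, 1, 1, 1, 1, 1, 1], xyz=[[0, 0, -2], [0, 0, -4], [0, 0, -4], [0, 0, -4], [-0.57, -4.3, 0], [-0.57, -4.3, 0], [-0.57, -4.3, 0], [-0.57, -4.3, 0], [-0.57, -4.3, 0], [-0.57, -4.3, 0], [-0.57, -4.3, 0], [-0.57, -4.3, 0], [-0.57, -4.3, 0], [-0.57, -4.4, 0], [0, 0, 0], [0, 0, 0]], rotation=[[0, 0, 0], [0, 0, 0], [0, 0, 0], [0, 0, 0], [0, 0, 0], [0, 0, 0], [0, 0, 0], [0, 0, 0], [0, 0, 0], [0, 0, 0], [0, 0, 0], [0, 0, 0], [0, 0, 0], [0, 0, 0], [0, 0, 0], [0, 0, 0]])

```text
t: 45.0
eef_pos: [0.4635, -0.125, 0.1578]
tcp_rot: [-0.379, -3.118, -0.0]
wrist_force: [-0.7, -0.7, -1.5]
finger_gap: 0.164
```

Emit:
arm_command(hand=[1, 1, 1, 1, 1, 1, 1, 1, 1, 1, 1, 1], xyz=[[0, 0, 0], [0, 0, 0], [0, 0, 0], [0, 0, 0], [0, 0, 0], [0, 0, 0], [0, 0, 0], [0, 0, 0], [0, 0, 0], [0, 0, 0], [0, 0, 0], [0, 0, 0]], rotation=[[0, 0, 8], [0, 0, 8], [0, 0, 8], [0, 0, 8], [0, 0, 8], [0, 0, 8], [0, 0, 8], [0, 0, 8], [0, 0, 8], [0, 0, 4.3], [0, 0, 0], [0, 0, 0]])

```text
t: 46.2
eef_pos: [0.4639, -0.1234, 0.1579]
tcp_rot: [-2.217, -2.225, -0.0]
wrist_force: [0.1, 1.3, -0.5]
finger_gap: 0.166
```

```bash
python3 circ.py w24;python3 - <<'E'
from h import *
o=ctrl.get_obs();print(o['qpos'],o['tcp_rot']);print(R.from_rotvec(o['tcp_rot']).as_matrix())
im=pic('scene','s24');cv2.imwrite('pics/s24z.png',cv2.resize(im[130:270,180:340],(800,700),interpolation=cv2.INTER_CUBIC)[:600,:,::-1])
E
```

```text
46.2 [ 0.4639 -0.1234  0.1579] 0.16594676945806716
[ 318    9   42   32 1140] 338.5 24.5 25.1098575592041 [0.5388 0.0224 0.009 ]
[467  86  45  51 491] 486.5 111.0 30.153871536254883 [ 0.6846 -0.0518  0.009 ]
[476 169  36  32 356] 493.6477966308594 181.00115966796875 20.28363800048828 [ 0.7043 -0.1197  0.009 ]
[-3.98077944e-01  3.84577366e-01  1.98620908e+00  1.80329864e-04
  7.70881718e-01 -4.01327267e-01] [-2.21789059e+00 -2.22482115e+00 -1.38235906e-04]
[[-3.11996199e-03  9.99995133e-01 -2.08884463e-05]
 [ 9.99995122e-01  3.11996499e-03  1.45090359e-04]
 [ 1.45154824e-04 -2.04356680e-05 -9.99999989e-01]]
```

View pics/w24.png

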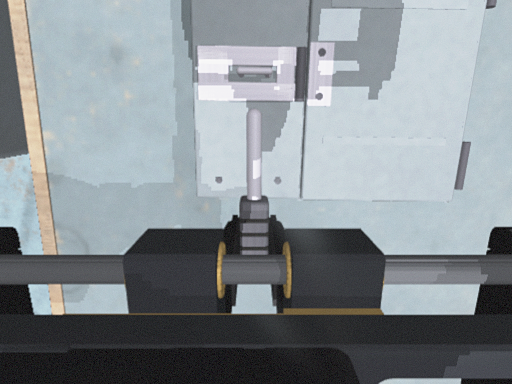

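View pics/s24z.png

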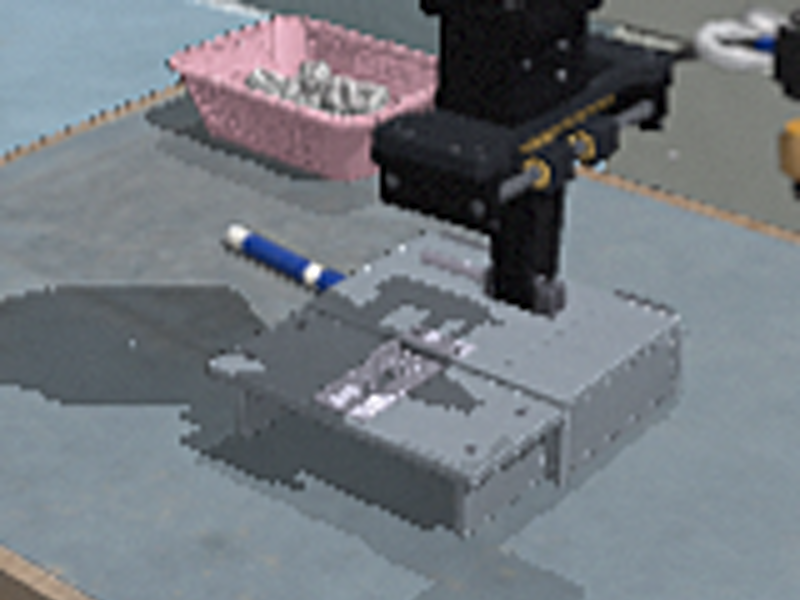

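Run:
```python
from h import *
np.set_printoptions(precision=2,suppress=True)
o={'eef_pos':np.array([.4639,-.1234,.1579]),'tcp_rot':np.array([-2.2179,-2.2248,0])}
zc=.1579-.0105
print('tip exp',proj('wrist',[(.4639,-.1234+.0705,zc+.003),(.4639,-.1234+.0225,zc+.008)],o))
print('staple exp',proj('wrist',[(.464-.013,-.0233,.079),(.464+.013,-.0233,.079),(.42,-.0233-.020,.058),(.42,-.0233+.02,.058),(.5,-.043,.058)],o))
im=cv2.imread('pics/w24.png');cv2.imwrite('pics/z24.png',cv2.resize(im[30:215,180:340],None,fx=4.5,fy=3.2,interpolation=cv2.INTER_CUBIC))
```

```text
tip exp [[254.32 109.87]
 [254.04 203.02]]
staple exp [[236.18  67.65]
 [272.84  67.76]
 [198.69  98.26]
 [196.59  43.35]
 [299.97  98.16]]
```

View pics/z24.png

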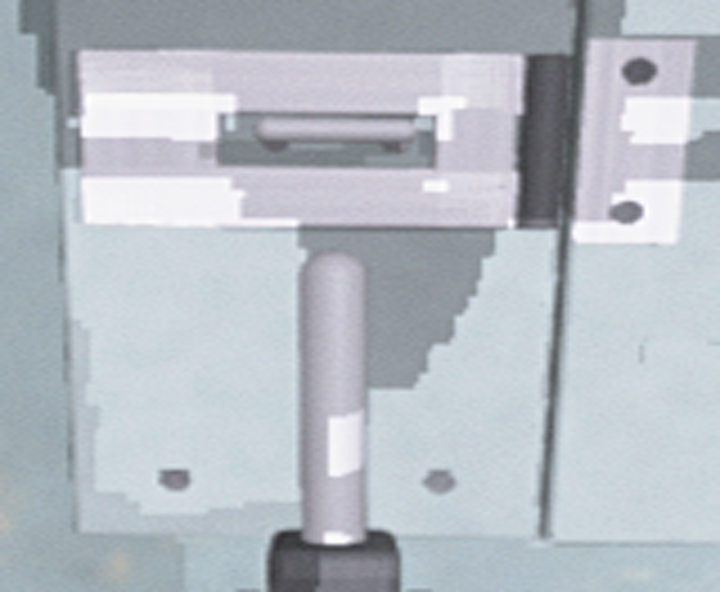

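Emit:
arm_command(hand=[1, 1, 1, 1, 1, 1, 1], xyz=[[0, 0, 3], [0, 0, 3], [0, 0, 1.8], [0, 0, 0.5], [0, 0, 0], [0, 0, 0], [0, 0, 0]], rotation=[[0, 0, 0], [0, 0, 0], [0, 0, 0], [0, 0, 0], [0, 0, 0], [0, 0, 0], [0, 0, 0]])

```text
t: 47.0
eef_pos: [0.4643, -0.1244, 0.0759]
tcp_rot: [2.22, 2.22, 0.001]
wrist_force: [0.7, -1.0, -0.4]
finger_gap: 0.166
```

```bash
python3 circ.py w25;python3 - <<'E'
from h import *
im=pic('scene','s25');cv2.imwrite('pics/s25z.png',cv2.resize(im[170:260,210:320],(800,654),interpolation=cv2.INTER_CUBIC)[:600,:,::-1])
E
```

```text
47.0 [ 0.4643 -0.1244  0.0759] 0.16561997982272225
[ 68  21  39  37 450] 87.0 38.5 23.900936126708984 [ 0.3545 -0.0079  0.009 ]
[ 65  64  30  41 557] 77.03728485107422 83.51529693603516 21.077375411987305 [ 0.344 -0.036  0.009]
[ 23  94  29  36 427] 37.53722381591797 110.86717224121094 18.474714279174805 [ 0.3141 -0.054   0.009 ]
[288 186  32  28 682] 303.5 200.0 20.23002815246582 [ 0.5014 -0.1184  0.009 ]
```

View pics/w25.png

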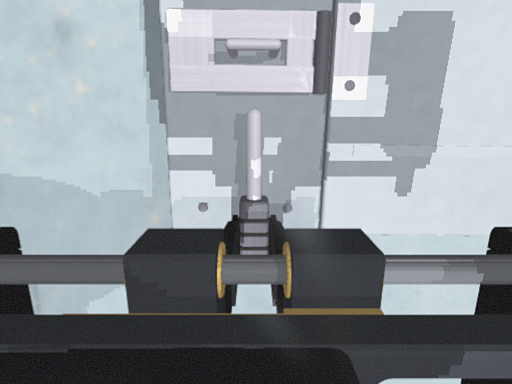

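View pics/s25z.png

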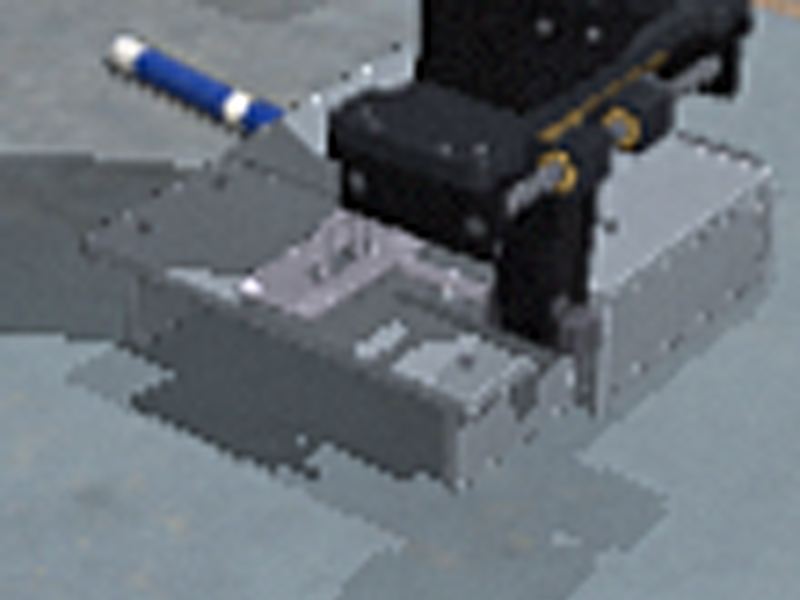

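Emit:
arm_command(hand=[1, 1, 1, 1, 1, 1, 1, 1, 1, 1, 1, 1], xyz=[[0, 0, 0.15], [0, 0, 0], [0.8, 0, 0], [0.8, 0, 0], [0.8, 0, 0], [0.8, 0, 0], [0.8, 0, 0], [0.8, 0, 0], [0, 0, 0], [0, 0, 0], [0, 0, 0], [0, 0, 0]], rotation=[[0, 0, 0], [0, 0, 0], [0, 0, 0], [0, 0, 0], [0, 0, 0], [0, 0, 0], [0, 0, 0], [0, 0, 0], [0, 0, 0], [0, 0, 0], [0, 0, 0], [0, 0, 0]])

```text
t: 48.3
eef_pos: [0.4639, -0.0766, 0.0734]
tcp_rot: [2.222, 2.221, 0.0]
wrist_force: [0.2, -0.7, -0.3]
finger_gap: 0.162
```

```bash
python3 circ.py w26
```

```text
48.3 [ 0.4639 -0.0766  0.0734] 0.1622475512304119
[160   0  22  28 514] 171.0 12.833333015441895 16.269533157348633 [0.4109 0.0547 0.009 ]
[ 59  72  33  24 306] 74.40265655517578 78.62389373779297 16.766664505004883 [0.3434 0.0149 0.009 ]
[ 81 103  28  25 341] 93.77838897705078 115.02014923095703 15.464049339294434 [ 0.3535 -0.0089  0.009 ]
[288 188  34  26 760] 304.0 200.5 20.304039001464844 [ 0.5008 -0.0702  0.009 ]
```

View pics/w26.png

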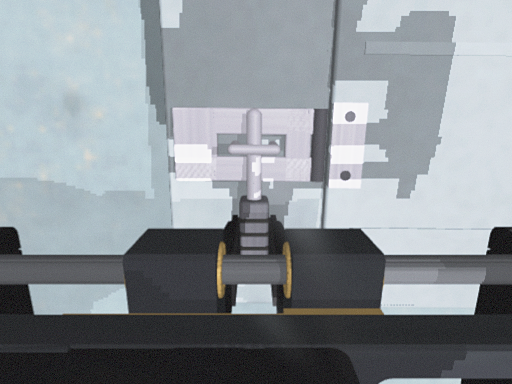

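Emit:
arm_command(hand=[1, 1, 1, 1, 1], xyz=[[0.3, 0, 0], [0.3, 0, 0], [0.1, 0, 0], [0, 0, 0], [0, 0, 0]], rotation=[[0, 0, 0], [0, 0, 0], [0, 0, 0], [0, 0, 0], [0, 0, 0]])

```text
t: 48.85
eef_pos: [0.4639, -0.0693, 0.0734]
tcp_rot: [-2.222, -2.221, -0.0]
wrist_force: [0.2, 1.1, 0.2]
finger_gap: 0.169
```

```bash
python3 circ.py w27;  python3 - <<'E'
import cv2
im=cv2.imread('pics/w27.png');cv2.imwrite('pics/z27.png',cv2.resize(im[90:230,160:380],None,fx=3.5,fy=3.5,interpolation=cv2.INTER_CUBIC))
E
```

```text
48.85 [ 0.4639 -0.0693  0.0734] 0.16935516124978509
[161   0  22  29 529] 171.5 13.035714149475098 16.73867416381836 [0.4111 0.0618 0.009 ]
[ 83 113  27  26 348] 95.1304702758789 124.7381820678711 15.555817604064941 [ 0.3536 -0.0082  0.009 ]
[ 76 145  27  36 454] 85.72200775146484 162.3349151611328 18.436813354492188 [ 0.3436 -0.0345  0.009 ]
```

View pics/z27.png

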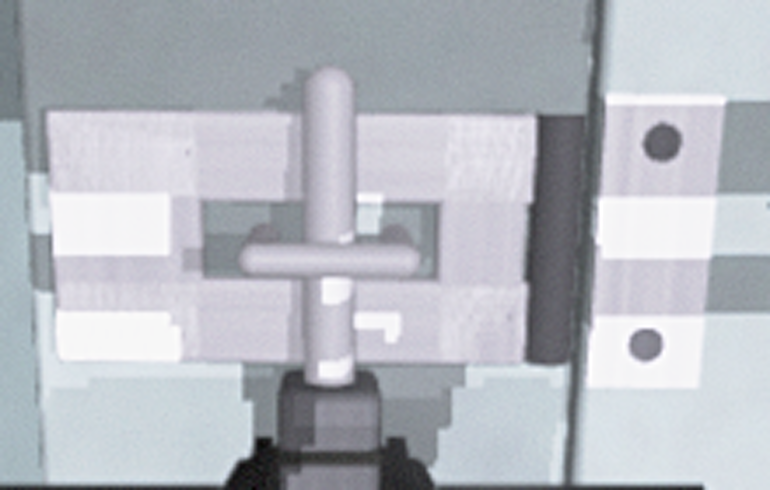

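Emit:
arm_command(hand=[1, 1, 1, 1], xyz=[[0.1, 0, 0.1], [0.1, 0, 0], [0, 0, 0], [0, 0, 0]], rotation=[[0, 0, 0], [0, 0, 0], [0, 0, 0], [0, 0, 0]])

```text
t: 49.3
eef_pos: [0.4641, -0.0679, 0.0725]
tcp_rot: [2.221, 2.221, -0.0]
wrist_force: [-0.7, -7.2, 2.5]
finger_gap: 0.163
```

Contact with the hasp: 7 N along y. Releasing and rising.

Emit:
arm_command(hand=[1, 0.75, 0.7, 0.7, 0.7, 0.7, 0.7, 0.7, 0.7, 0.7, 0.7], xyz=[[-0.1, 0, 0], [0, 0, 0], [0, 0, 0], [0, 0, 0], [0, 0, -1], [0, 0, -2], [0, 0, -4], [0, 0, -4], [-2, 0, -3], [0, 0, 0], [0, 0, 0]], rotation=[[0, 0, 0], [0, 0, 0], [0, 0, 0], [0, 0, 0], [0, 0, 0], [0, 0, 0], [0, 0, 0], [0, 0, 0], [0, 0, 0], [0, 0, 0], [0, 0, 0]])

```text
t: 50.4
eef_pos: [0.4637, -0.0884, 0.2131]
tcp_rot: [2.222, 2.219, 0.001]
wrist_force: [-0.1, -0.6, -0.8]
finger_gap: 0.302
```

```bash
python3 circ.py w28;python3 - <<'E'
from h import *
np.set_printoptions(precision=4,suppress=True)
im=pic('scene','s28');cv2.imwrite('pics/s28z.png',cv2.resize(im[130:260,170:340],(784,600),interpolation=cv2.INTER_CUBIC)[:,:,::-1])
o=ctrl.get_obs();print(o['wrist_force'])
ctrl.camera('wrist')
for l,z in(('pin_neck',.062),('staple_eye',.062),('hasp_tip',.056),('marker',0)):
    for c in('wrist','scene'):
        print(l,c,[(np.round(x['uv']),round(x['conf'],2),at(c,x['uv'],z,o)) for x in ctrl.place_of(c,l)][:2])
E
```

```text
50.4 [ 0.4637 -0.0884  0.2131] 0.30203837922951016
[-0.4491  0.0844 -1.0129]
pin_neck wrist [(array([260., 120.]), 0.61, array([ 0.4689, -0.0259,  0.062 ]))]
pin_neck scene [(array([257., 201.]), 0.68, array([ 0.4777, -0.014 ,  0.062 ]))]
staple_eye wrist [(array([257., 119.]), 0.82, array([ 0.4664, -0.0242,  0.062 ]))]
staple_eye scene [(array([258., 204.]), 0.82, array([ 0.4669, -0.0294,  0.062 ]))]
hasp_tip wrist [(array([206., 118.]), 0.63, array([ 0.4162, -0.0241,  0.056 ]))]
hasp_tip scene [(array([250., 208.]), 0.6, array([ 0.4379, -0.0195,  0.056 ]))]
marker wrist []
marker scene [(array([236., 185.]), 0.56, array([0.6043, 0.1858, 0.    ]))]
```

View pics/w28.png

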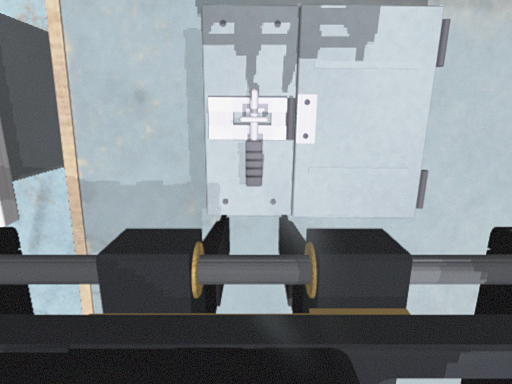

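View pics/s28z.png

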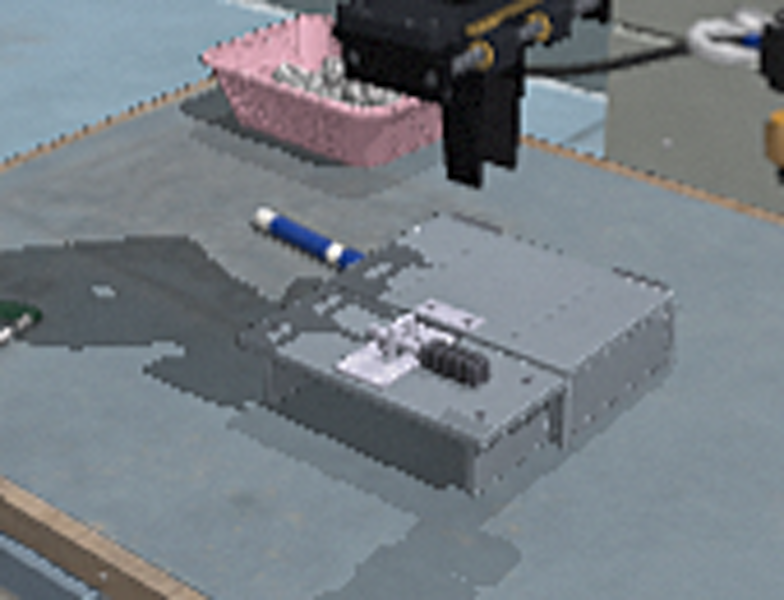

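```bash
python3 -c "
from cell import ctrl
print(ctrl.sign_off())"
```

```text
the job is handed in; nothing more can be done
None
```

The box is packed and locked, and I handed the job in at about 51 s of the 208 s allowed; sign-off gives no verdict.

- **Marker:** I took it out and laid it on the bench left of the box, about 0.2 m from the box centre.
- **Bearings:** Three were present, and all three lay flat and apart on the box floor. I looked behind the lid before shutting it and found no others. The first attempt to grip one bearing failed because the descent stopped about 10 mm short; the second attempt worked.
- **Lid and hasp:** Both are down. The fingertips measured about 58 mm on each when I pressed them, which is the height given for shut.
- **Pin:** It is through the staple's loop from the right. I pushed it until the handle pressed on the hasp with about 7 N, then backed off 1 mm and let go.

**Last checks:**
- In the wrist picture, the network put `pin_neck` about 3 mm from `staple_eye`.
- In the scene picture, the two came out about 19 mm apart. I put that down to that camera's coarser, oblique view, because the close-up wrist pictures clearly show the pin seated.
- The micrometer and screwdriver were not touched. I did not measure their positions again at the end.

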